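Seat radius leaves on a rounded corner and in a rounded notch

TASK

The aluminium plate on the sloping stand has a rounded corner sticking up the slope and a rounded notch beside it; check both with the radius leaves lying on the bench. Set the hollow leaf whose curve fits over the corner and the convex leaf into the notch, flat on the slope, gently pushed fully home down the slope so that curve and both flanks touch and neither rocks, and let go of them there. Leave the other hollow leaf, which has the wrong (wider) radius, lying where it is.

Things in the scene. Friction and masses are not known exactly. Their poses are not given: they have to be found in the camera images.
- hollow_leaf: Hollow (concave) radius leaf: flat brass V fork, 10 mm thick, 72 wide, two flanks at 90 degrees running into an inside radius of 15 mm (the tighter fork), with a black block handle over the other end (45 mm along the leaf, 34 wide, 26 high from the underside). Axes: x from the curve to the handle, y across, z up out of the flat face. About 150 g. Origin: underside, mid-length (leaf reaches 46.5 mm either way along x).
- hollow_leaf_grip (a point): The centre of its handle, half-way up (13 mm above its underside), 24 mm from the leaf's origin towards +x; same axes as the leaf.
- hollow_leaf_arc (a point): Centre of its 15 mm inside radius, 5 mm above its underside, in the open mouth of the fork, on the centre line 61.7 mm from the handle centre towards -x; same axes as the leaf. Meets corner_arc when the leaf is seated.
- tongue_leaf: Convex radius leaf: flat brass tongue, 10 mm thick, 60 wide, two flanks at 90 degrees meeting in a rounded nose of radius 15 mm, with a black block handle over the other end (45 mm along the leaf, 34 wide, 26 high from the underside). Axes: x from the curve to the handle, y across, z up out of the flat face. About 150 g. Origin: underside, mid-length (leaf reaches 40.5 mm either way along x).
- tongue_leaf_grip (a point): The centre of its handle, half-way up (13 mm above its underside), 18 mm from the leaf's origin towards +x; same axes as the leaf.
- tongue_leaf_arc (a point): Centre of the 15 mm radius of its nose, 5 mm above its underside, on the centre line 43.3 mm from the handle centre towards -x; same axes as the leaf. Meets notch_arc when the leaf is seated.
- odd_leaf_grip (a point): The other hollow leaf, same fork and handle, but with a clearly wider inside radius of 30 mm: it fits nothing here. The centre of its handle, half-way up (13 mm above its underside); same axes as the leaf.
- test_plate: Aluminium plate 12 mm thick, 208 wide, screwed to the lower part of a fixed dark board (212 mm wide, 176 mm up the slope) that slopes at 25 degrees and faces the robot; the board's low edge is 23, its high edge 97 mm above the worktop. Origin: middle of the board's surface, 60 mm above the worktop; axes as corner_arc. Friction (about 0.6) normally holds a leaf where it is put on the board.
- corner_arc (a point): Centre of the 15 mm outside radius of the plate's rounded 90 degree corner, which points up the slope (left part of the plate), 5 mm out from the board's surface. Axes: x up the slope, y across to the left, z square out of the board. A seated leaf has these axes too (handle up the slope).
- notch_arc (a point): Centre of the 15 mm inside radius of the plate's 90 degree notch, open up the slope (right part of the plate), 5 mm out from the board; axes as corner_arc. The plate's straight upper edge beside corner and notch lies 14 mm up the slope from here; corner and notch rise and sink 29 mm from it, 104 mm apart across.

How it is judged (in metres and radians):
At the end, for the whole second after the job is handed in: The tighter hollow leaf sits on the rounded corner and the convex leaf in the notch, each flat on the board, released and at rest, the centres of leaf radius and plate radius within 2.5 mm and the leaf straight to 2.5 degrees; the wider hollow leaf is within 30 mm of where it lay (distance between hollow_leaf_arc and corner_arc below 0.0025 m and angle between the x axis of hollow_leaf_arc and the x axis of corner_arc, either way round below 0.044 rad and angle between the z axis of hollow_leaf_arc and the z axis of corner_arc, either way round below 0.044 rad and linear speed of each of hollow_leaf, tongue_leaf below 0.01 m/s and distance between tongue_leaf_arc and notch_arc below 0.0025 m and angle between the x axis of tongue_leaf_arc and the x axis of notch_arc, either way round below 0.044 rad and angle between the z axis of tongue_leaf_arc and the z axis of notch_arc, either way round below 0.044 rad and distance of odd_leaf_grip from where it was at the start of the episode below 0.03 m); the robot touches nothing.
It fails at once if a leaf is pressed against the plate's edge with more than 60 N (contact force between any of hollow_leaf, tongue_leaf and test_plate above 60 N).
It fails at once if the wider hollow leaf is carried off or knocked away (more than 50 mm) (distance of odd_leaf_grip from where it was at the start of the episode above 0.05 m).
It also fails if it takes over 72 s, if anything falls off the work surface, if the arm or the gripper's body presses on something with over 40 N, if the wrist force passes 120 N, or if a joint passes its speed limit or range.

ROBOT

A 6-joint arm with a two-finger parallel gripper is mounted at the origin on a cart in front of the work surface, level with it; the furniture and walls round the work are solid. World frame = base frame: x ahead of the robot, y to its left, z up, the work surface at z = 0. Lengths are in m, angles in degrees, forces in N, time in s.
With the tool pointing down it reaches from about 0.3 to 0.75 m from the base axis. Payload 8.5 kg.
Tool frame: the origin (TCP) lies at the very end of the fingers, on their centre line; the grasp point (between the pads) lies 19 mm behind it (env.grasp_offset is the distance from the TCP to the grasp point, in m); y points along the fingers, z is the direction in which the jaws open and shut, and the axes are right-handed (so a half turn about y gives the same grasp; the last joint's range is limited). The gripper opens to 85 mm and grips with 20 to 120 N. Pads are 22 mm wide; open, the fingers measure 114 mm over their backs; the gripper's body (76 mm by 85 mm) begins 54 mm behind the grasp point. The pads swing forward as they close: fully open they stand 13 mm farther back than shut.
Start: joints at [64.269, 21.807, 74.336, -0, 83.858, -12.336], TCP at [0.127, 0.535, 0.197] pointing down, gripper open.
Joint ranges: [-178.18, 178.18], [-50.72, 133.34], [12.68, 142.11], [-81.47, 261.47], [9.98, 163.14], [-165.26, 165.26]. Speed limits (degrees/s): [136.94, 136.94, 180, 180, 180, 180].

INTERFACE

Orientations are given as a 3x3 rotation matrix whose columns are the frame's x, y, z axes.
In Python, from rig import env gives the robot as it stands. The module is installed in compiled form; this text tells all that it offers.
- The arm moves only by the shell command python3 -m pendant 'ROWS' [FORCE]. ROWS is JSON, a list of rows, each a list of 3 entries, a list of its own where there are three numbers: the shift along the world's x, y, z as a fraction of full scale, then the turn about the world's z as a fraction of full scale, then the opening, from 0 (shut) to 1 (fully open). A call has 1 to 12 rows; each row shifts and turns the commanded pose from where the row before left it; what a row does not reach is not made up. Full scale, the value 1, is 30 mm for a shift and 5 degrees for a turn. A row lasts 1/12 s, in which the tool goes at most 41.7 mm and 7.16 degrees, less where a joint would pass 70% of its speed; a pose out of reach is approached as far as the arm can. A call with a number of a shift or a turn outside -1 to 1 is refused whole. A call with a gripper value outside its range is refused whole. The fingers move at their own pace and stop on an object; FORCE is the grip in N (left out, the last holds). Time passes only in rows, so rows that do not move let the fingers close. It gives the time, the measured TCP pose, the force and the opening at its end, in the units of the state.
- env.observe(): the state, without advancing time (a new reading comes with each control period).
- env.get_image(name): name is "scene" or "side" or "wrist"; returns (picture, depth): 480x640x3 uint8, red, green, blue; 480x640 float32, m along the optical axis (not along the pixel's ray), 0 where there is no reading.
- env.camera_model(name): a dict with "camera_matrix" (3x3 intrinsics, pixels), "dist_coeffs" ([k1, k2, p1, p2, k3] as OpenCV has them; the pictures are not rectified), "R" (3x3) and "t" (3): a world point X has camera coordinates R X + t; the wrist camera has in their place "tool_from_camera" (4x4, takes a point from camera to tool coordinates, whose origin is the TCP and whose axes are the tool frame's). Camera axes: x right, y down, z forward; pixel columns grow to the right and rows downward; lengths in m; the calibration is good to about 2 mm. A picture is of the moment at which its call begins: read the wrist's pose just before it. camera_model takes no time and is no camera call.
- env.close_job(): hands the job in, once; it reports no verdict.
The state is a dict: "time_s": time; "q": joint angles; "qvel": joint speeds; "joint_efforts": joint torques, N m; "position": TCP position; "tool_rot": TCP orientation; "ft_force": force on the tool from outside, world axes, zero at the start; "wrist_torque": the same for the moment, N m; "grip_width": finger opening in m.
Only numpy, scipy, OpenCV 4.12 (cv2) and the standard library are available. Lean on these libraries where they do the work, as an engineer would, in place of code of your own. Each camera call takes 0.05 s, during which the arm holds its last target.

## Working session

There is one attempt and no reset: what is moved stays moved. The work goes in short steps, Python scripts to look and compute and a shell command to move; the robot and the scene stay as the last step left them, time stands still between calls to the robot, and variables do not carry over. Pictures are saved under pics/ and viewed, and the job is handed in when it is done.

```bash
ls; mkdir -p pics; python3 - <<'E'
from rig import env
import cv2,numpy as np
print(env.observe())
for n in ["scene","side","wrist"]:
    im,d=env.get_image(n); cv2.imwrite(f"pics/{n}0.png",im[:,:,::-1]); np.savez(f"{n}0.npz",im=im,d=d)
    print(n,env.camera_model(n))
E
```

```text
pics
{'time_s': 0.0, 'q': array([ 6.42694889e+01,  2.18414172e+01,  7.43860319e+01, -2.88097651e-04,
        8.38580130e+01, -1.23363306e+01]), 'qvel': array([-0.0279361 , -0.07953059,  0.07083238,  0.00368088,  0.00950012,
       -0.09651774]), 'joint_efforts': array([-3.26163263e-04, -4.48464060e+01, -2.31276226e+01, -2.84035632e-04,
        4.84756412e-03,  2.35833147e-05]), 'position': array([0.12725997, 0.53471409, 0.19620029]), 'tool_rot': array([[ 9.72799437e-01, -6.43055346e-04,  2.31648101e-01],
       [-2.31648781e-01, -1.34586707e-03,  9.72798556e-01],
       [-3.13795761e-04, -9.99998888e-01, -1.45822172e-03]]), 'ft_force': array([-0.13784608, -0.23444408, -1.03608287]), 'wrist_torque': array([-0.01208248, -0.01044776,  0.03423408]), 'grip_width': 0.08546405165895621}
scene {'camera_matrix': array([[488.18769602,   0.        , 327.45222944],
       [  0.        , 488.18769602, 238.40487833],
       [  0.        ,   0.        ,   1.        ]]), 'dist_coeffs': array([-0.09794576,  0.        ,  0.        ,  0.        ,  0.        ]), 'R': array([[ 0.61713192, -0.78677725, -0
[... 563 characters left out ...]
, -0.57365988]]), 't': array([ 0.49595169, -0.0140035 ,  1.06565988])}
wrist {'camera_matrix': array([[375.53143166,   0.        , 326.30106587],
       [  0.        , 375.53143166, 238.32552897],
       [  0.        ,   0.        ,   1.        ]]), 'dist_coeffs': array([-0.03748529,  0.        ,  0.        ,  0.        ,  0.        ]), 'tool_from_camera': array([[-9.21120192e-05,  9.62558595e-01,  2.71073686e-01,
        -6.92808329e-02],
       [ 3.99467451e-04, -2.71073630e-01,  9.62558532e-01,
        -1.76097112e-01],
       [ 9.99999916e-01,  1.96948324e-04, -3.59541689e-04,
        -7.27461394e-04],
       [ 0.00000000e+00,  0.00000000e+00,  0.00000000e+00,
         1.00000000e+00]])}
```

View pics/scene0.png

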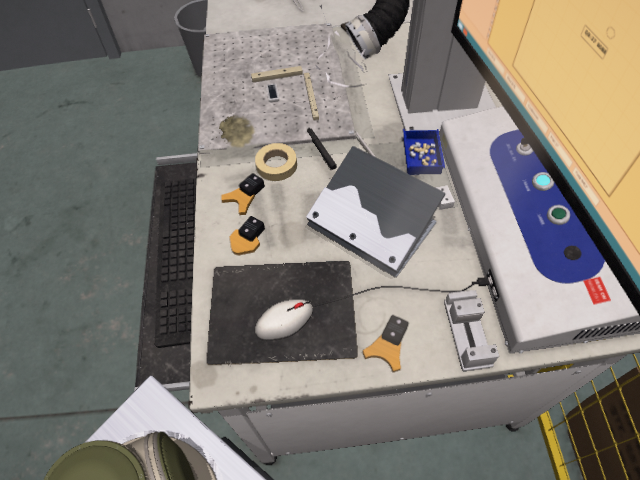

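View pics/side0.png

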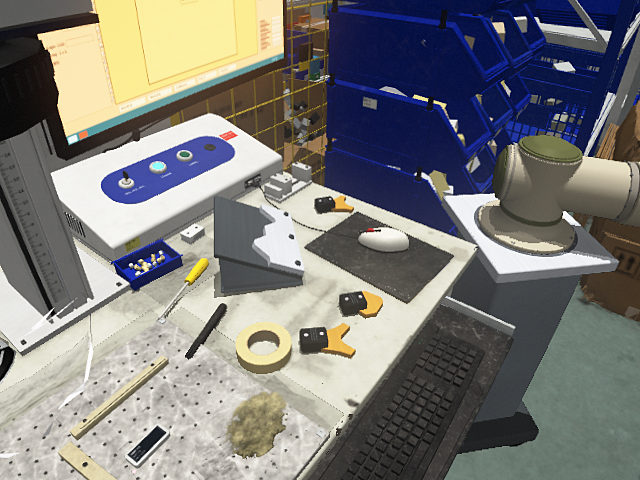

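View pics/wrist0.png

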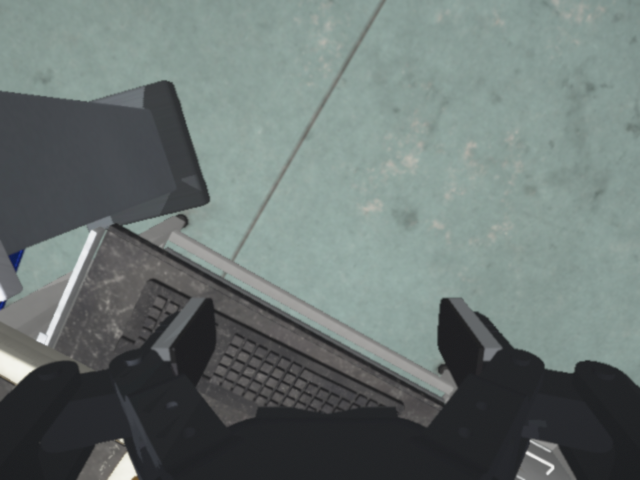

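```bash
python3 - <<'E'
import cv2,numpy as np
a=cv2.imread("pics/scene0.png")
f=lambda r,s:cv2.resize(a[r[1]:r[3],r[0]:r[2]],s,interpolation=cv2.INTER_CUBIC)
o=np.zeros((600,800,3),np.uint8)
o[:300,:400]=f((210,165,290,225),(400,300)); o[:300,400:]=f((350,310,430,370),(400,300)); o[300:,:400]=f((210,205,290,265),(400,300)); o[300:,400:]=f((300,140,460,260),(400,300))
cv2.imwrite("pics/zoom0.png",o)
b=cv2.imread("pics/side0.png")
E
```

```text
(no output)
```

View pics/zoom0.png

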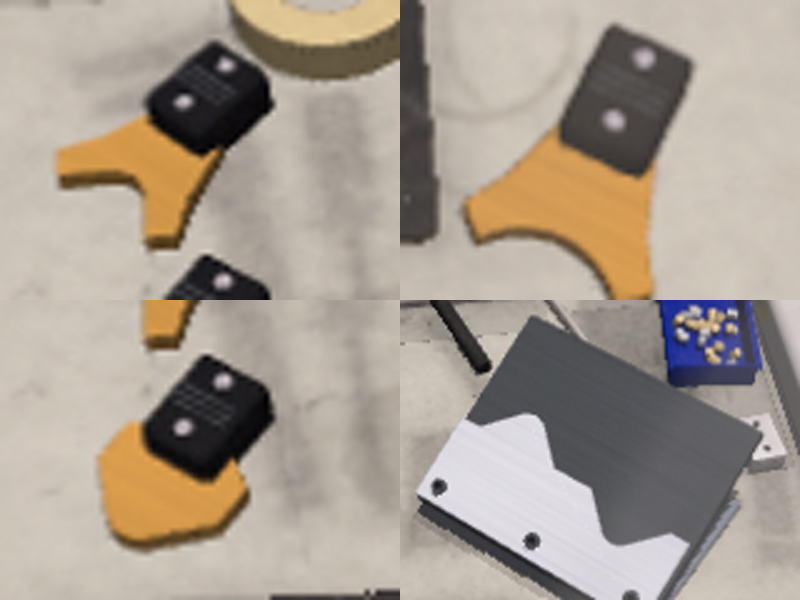

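```bash
cat > h.py <<'E'
import cv2,numpy as np
from rig import env
def cam(n,st=None):
    m=env.camera_model(n);K=m["camera_matrix"];D=m["dist_coeffs"]
    if "R" in m: R,t=m["R"],m["t"]; C=-R.T@t; Rw=R.T
    else:
        T=m["tool_from_camera"]; Rw=st["tool_rot"]@T[:3,:3]; C=st["position"]+st["tool_rot"]@T[:3,3]
    return K,D,Rw,C
def rays(c,px):
    K,D,Rw,C=c
    u=cv2.undistortPoints(np.asarray(px,float).reshape(-1,1,2),K,D).reshape(-1,2)
    return np.c_[u,np.ones(len(u))]@Rw.T
def onz(c,px,z):
    d=rays(c,px); return c[3]+d*((z-c[3][2])/d[:,2])[:,None]
def onplane(c,px,p,n):
    d=rays(c,px); return c[3]+d*(((p-c[3])@n)/(d@n))[:,None]
def cloud(c,d):
    v,u=np.nonzero(d>0); P=c[3]+rays(c,np.c_[u,v])*d[v,u][:,None]
    out=np.full(d.shape+(3,),np.nan); out[v,u]=P; return out
def toW2px(c,X):
    K,D,Rw,C=c
    return cv2.projectPoints((np.atleast_2d(X)-C)@Rw,np.zeros(3),np.zeros(3),K,D)[0].reshape(-1,2)
E
python3 - <<'E'
from h import *
np.set_printoptions(precision=4,suppress=True)
for n in ["scene","side"]:
    z=np.load(n+"0.npz"); im,d=z["im"],z["d"]; c=cam(n); P=cloud(c,d)
    hsv=cv2.cvtColor(im,cv2.COLOR_RGB2HSV)
    m=((hsv[...,0]>10)&(hsv[...,0]<22)&(hsv[...,1]>150)&(hsv[...,2]>100)).astype(np.uint8)
    k,l,s,ce=cv2.connectedComponentsWithStats(m)
    for i in range(1,k):
        if s[i,4]>150:
            p=P[l==i]; q=np.nanmedian(p,0)
            if abs(q[2])<.05: print(n,"brass",ce[i],s[i,4],q)
    # black handles: points z~26mm dark
    m=((im.max(2)<75)&(abs(P[...,2]-.026)<.006)).astype(np.uint8)
    m=cv2.morphologyEx(m,cv2.MORPH_OPEN,np.ones((3,3)))
    k,l,s,ce=cv2.connectedComponentsWithStats(m)
    for i in range(1,k):
        if 80<s[i,4]<2500:
            v,u=np.nonzero(l==i); p=onz(c,np.c_[u,v],.026)
            r=cv2.minAreaRect((p[:,:2]*1000).astype(np.float32)); print(n,"handle",ce[i],s[i,4],np.nanmedian(P[l==i],0),r)
E
```

```text
scene brass [238.6084 198.8283] 332 [0.5153 0.2931 0.009 ]
scene brass [242.0785 243.0532] 395 [0.4399 0.2104 0.009 ]
scene brass [385.8836 354.0668] 464 [ 0.4247 -0.1431  0.0094]
scene handle [250.6123 183.1586] 227 [0.5533 0.2902 0.025 ] ((553.1754150390625, 291.4049987792969), (45.66350555419922, 33.3807258605957), 2.904351234436035)
scene handle [250.4812 227.4027] 293 [0.4705 0.2136 0.0246] ((470.6805725097656, 213.7118377685547), (45.254146575927734, 34.77297592163086), 7.285111904144287)
scene handle [392.5094 336.6415] 106 [ 0.4518 -0.1368  0.0243] ((452.21209716796875, -132.11558532714844), (16.574474334716797, 31.70699691772461), 21.374475479125977)
side brass [341.4702 203.5232] 151 [ 0.4274 -0.1302  0.0083]
side brass [371.5839 303.3839] 310 [0.4392 0.2217 0.0104]
side brass [337.9917 339.9521] 480 [0.5161 0.3002 0.01  ]
side handle [324.3838 201.8081] 99 [ 0.4699 -0.1189  0.0238] ((473.3421325683594, -120.27937316894531), (44.78831100463867, 35.075714111328125), 11.221125602722168)
side handle [351.5176 301.6332] 199 [0.4828 0.2297 0.0257] ((475.6451416015625, 223.17440795898438), (45.23077392578125, 34.06500244140625), 1.3678743839263916)
side handle [311.8456 338.3603] 272 [0.565  0.3056 0.0255] ((558.1604614257812, 300.6318359375), (34.50008773803711, 44.149391174316406), 83.3925552368164)
side handle [149.5548 440.6575] 292 [0.7997 0.4518 0.022 ] ((799.6187133789062, 455.13677978515625), (42.4525032043457, 17.54371452331543), 48.909034729003906)
```

```bash
python3 - <<'E'
from h import *
np.set_printoptions(precision=4,suppress=True)
for n,reg in [("scene",(300,140,450,280)),("side",(205,190,310,290))]:
    z=np.load(n+"0.npz"); im,d=z["im"],z["d"]; c=cam(n); P=cloud(c,d)
    x0,y0,x1,y1=reg
    M=np.zeros(d.shape,bool); M[y0:y1,x0:x1]=1
    p=P[M&np.isfinite(P[...,2])&(P[...,2]>.025)&(P[...,2]<.11)]
    best=None;rng=np.random.default_rng(0)
    for _ in range(3000):
        a=p[rng.choice(len(p),3,False)]; nn=np.cross(a[1]-a[0],a[2]-a[0]); L=np.linalg.norm(nn)
        if L<1e-6: continue
        nn/=L; nn*=np.sign(nn[2])
        if not .85<nn[2]<.96: continue
        k=(abs((p-a[0])@nn)<.0015).sum()
        if best is None or k>best[0]: best=(k,nn,a[0])
    k,nn,a=best
    q=p[abs((p-a)@nn)<.003]; ce=q.mean(0); nn=np.linalg.svd(q-ce)[2][2]; nn*=np.sign(nn[2])
    print(n,k,len(p),nn,ce,"tilt",np.degrees(np.arccos(nn[2])),"az up",np.degrees(np.arctan2(-nn[1],-nn[0])))
    h=(p-ce)@nn; print(np.histogram(h,bins=np.arange(-.03,.03,.003)))
E
```

```text
scene 3593 9753 [-0.4232 -0.0162  0.9059] [0.6714 0.0304 0.0736] tilt 25.055467234786512 az up 2.187940985939883
(array([   0,    0,    0,    0,    0,    0,    1,   12,  169, 2535, 2609,
        211,  105, 1588, 2001,  192,   23,    2,    0]), array([-0.03 , -0.027, -0.024, -0.021, -0.018, -0.015, -0.012, -0.009,
       -0.006, -0.003, -0.   ,  0.003,  0.006,  0.009,  0.012,  0.015,
        0.018,  0.021,  0.024,  0.027]))
side 2491 6218 [-0.4271 -0.0259  0.9038] [0.6708 0.0522 0.0741] tilt 25.331422022804688 az up 3.4692654218992085
(array([  58,   75,   62,   79,   27,    1,   19,  101,  166, 1456, 1450,
        110,  123,  620, 1167,   40,   11,    0,    0]), array([-0.03 , -0.027, -0.024, -0.021, -0.018, -0.015, -0.012, -0.009,
       -0.006, -0.003, -0.   ,  0.003,  0.006,  0.009,  0.012,  0.015,
        0.018,  0.021,  0.024,  0.027]))
```

```bash
python3 -m pendant '[[[0.9,-0.7,0],0.25,1],[[0.9,-0.7,0],0.25,1],[[0.9,-0.7,0],0.25,1],[[0.9,-0.7,0],0.25,1],[[0.9,-0.7,0],0.25,1],[[0.9,-0.7,0],0.25,1],[[0.9,-0.7,0],0.25,1],[[0.9,-0.7,0],0.25,1],[[0.9,-0.7,0],0.25,1],[[0.9,-0.7,0],0.25,1],[[0.9,-0.7,0],0.25,1],[[0.9,-0.7,0],0.25,1]]'
python3 -m pendant '[[[0.8,-0.6,0],0.2,1],[[0.8,-0.6,0],0,1],[[0,0,0],0,1],[[0,0,0],0,1],[[0,0,0],0,1]]'
cat > snap.py <<'E'
import sys
from h import *
def snap(n,name):
    st=env.observe(); im,d=env.get_image(n); cv2.imwrite(f"pics/{name}.png",im[:,:,::-1]); np.savez(name+".npz",im=im,d=d,R=st["tool_rot"],p=st["position"]); print(st["time_s"],st["position"],st["q"].round(1),st["grip_width"],st["ft_force"].round(1))
if __name__=="__main__": snap(sys.argv[1],sys.argv[2])
E
python3 snap.py wrist w1
```

```text
time_s: 1.15
position: [0.4525, 0.2816, 0.1967]
tool_rot: [[1.0, -0.0, -0.029], [0.029, -0.0, 1.0], [-0.0, -1.0, -0.0]]
ft_force: [0.5, 0.1, -0.3]
grip_width: 0.0855
time_s: 1.57
position: [0.4988, 0.2473, 0.1966]
tool_rot: [[0.999, -0.001, -0.045], [0.045, 0.0, 0.999], [-0.001, -1.0, 0.0]]
ft_force: [0.4, 0.5, -0.6]
grip_width: 0.0853
1.5667 [0.4987955  0.24729655 0.19655563] [ 14.2  22.5  73.2   0.   84.3 -78.4] 0.08532189125108834 [ 0.4  0.5 -0.6]
```

View pics/w1.png

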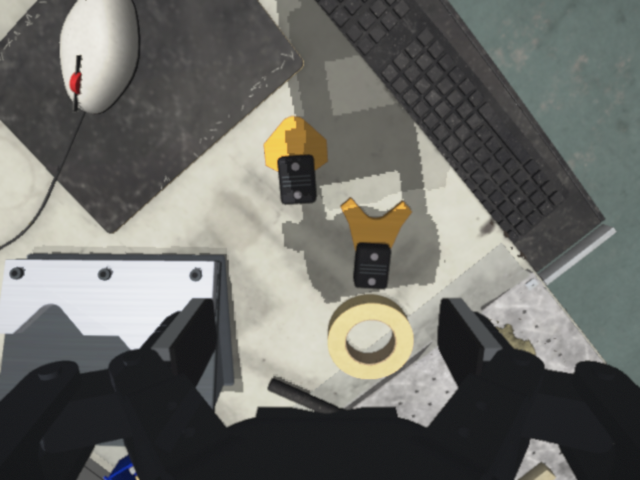

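```bash
cat > meas.py <<'E'
from h import *
np.set_printoptions(precision=4,suppress=True)
def handles(name,z=.026,rois=None,th=70):
    D=np.load(name+".npz"); im=D["im"]; c=cam("wrist",dict(tool_rot=D["R"],position=D["p"]))
    out=[]
    for (x0,y0,x1,y1) in rois:
        m=np.zeros(im.shape[:2],np.uint8); m[y0:y1,x0:x1]=(im[y0:y1,x0:x1].max(2)<th)
        m=cv2.morphologyEx(m,cv2.MORPH_CLOSE,np.ones((9,9)))
        k,l,s,ce=cv2.connectedComponentsWithStats(m); i=1+np.argmax(s[1:,4])
        ct=max(cv2.findContours((l==i).astype(np.uint8),0,1)[0],key=cv2.contourArea).reshape(-1,2)
        p=onz(c,ct,z); r=cv2.minAreaRect((p[:,:2]*1000).astype(np.float32)); print(r,s[i])
        b=cv2.boxPoints(r)/1000
        out.append(toW2px(c,np.c_[b,np.full(4,z)]))
    v=im[:,:,::-1].copy()
    for o in out: cv2.polylines(v,[np.round(o).astype(int)],True,(0,255,0),1)
    return v
def screws(name,z,rois):
    D=np.load(name+".npz"); im=D["im"]; c=cam("wrist",dict(tool_rot=D["R"],position=D["p"]))
    for (x0,y0,x1,y1) in rois:
        m=(im[y0:y1,x0:x1].min(2)>110).astype(np.uint8)
        k,l,s,ce=cv2.connectedComponentsWithStats(m)
        P=onz(c,ce[1:]+[x0,y0],z)
        print([(s[i+1,4],P[i][:2].round(4)) for i in range(k-1)])
E
python3 - <<'E'
from meas import *
v=handles("w1",rois=[(265,145,330,215),(340,235,405,295)])
screws("w1",.026,[(282,158,312,202),(356,245,386,288)])
cv2.imwrite("pics/w1m.png",cv2.resize(v[100:310,230:430],(800,840))[0:600] if 0 else cv2.resize(v[100:300,230:430],(600,600)))
E
```

```text
((471.7177734375, 218.7933807373047), (44.262752532958984, 33.271202087402344), 5.5529351234436035) [ 278  155   39   49 1691]
((552.4733276367188, 293.26043701171875), (34.684940338134766, 46.98798370361328), 89.25874328613281) [ 353  243   38   46 1545]
[(np.int32(21), array([0.4863, 0.2186]))]
[(np.int32(23), array([0.5426, 0.2951])), (np.int32(22), array([0.5687, 0.2943]))]
```

View pics/w1m.png

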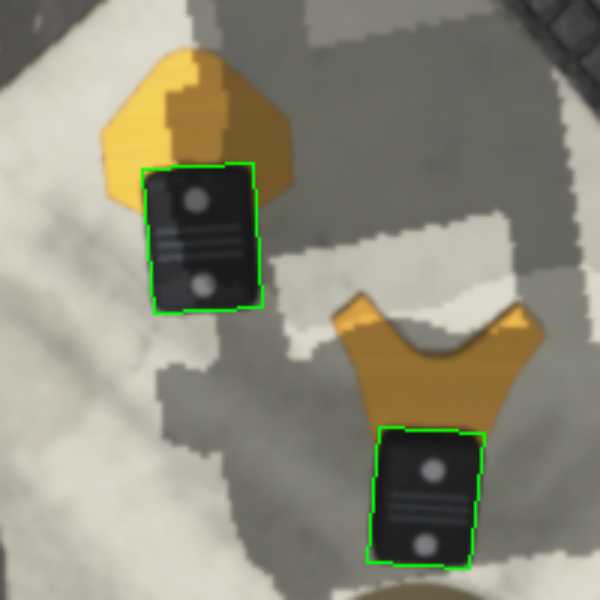

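```bash
python3 -m pendant '[[[0.6,-0.9,0.2],0,1],[[0.6,-0.9,0.2],0,1],[[0.6,-0.9,0.2],0,1],[[0.6,-0.9,0.2],0,1],[[0.6,-0.9,0.2],0,1],[[0.6,-0.9,0.2],0,1],[[0.6,-0.9,0.2],0,1],[[0.6,-0.9,0.2],0,1],[[0,0,0],0,1],[[0,0,0],0,1],[[0,0,0],0,1]]'
python3 snap.py wrist w2
```

```text
time_s: 2.53
position: [0.6428, 0.0323, 0.2448]
tool_rot: [[0.999, -0.001, -0.047], [0.047, 0.0, 0.999], [-0.001, -1.0, 0.0]]
ft_force: [0.0, 0.3, -0.5]
grip_width: 0.0853
2.5333 [0.64279401 0.03234653 0.24477188] [  -7.6   30.4   52.1    0.    97.5 -100.3] 0.08528512636068171 [ 0.   0.3 -0.5]
```

View pics/w2.png

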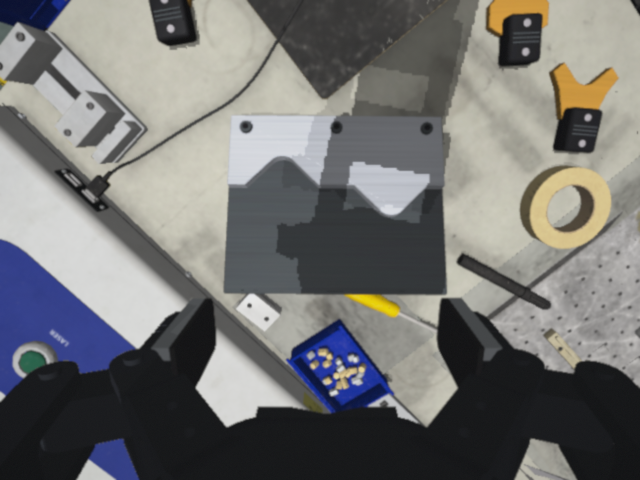

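```bash
python3 - <<'E'
import cv2,numpy as np
a=cv2.imread("pics/w2.png")[105:305,215:455]
g=cv2.LUT(a,(255*(np.arange(256)/255.)**.5).astype(np.uint8))
cv2.imwrite("pics/w2z.png",cv2.resize(g,(720,600),interpolation=cv2.INTER_CUBIC))
E
```

```text
(no output)
```

View pics/w2z.png

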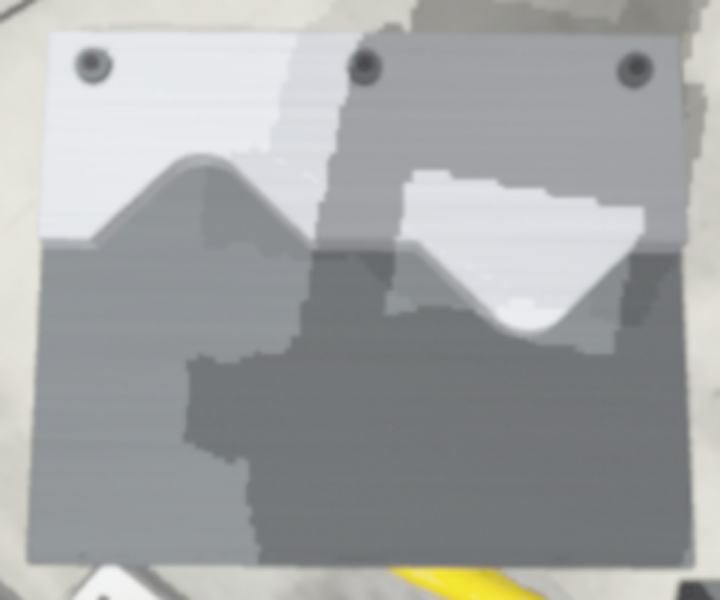

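```bash
cat > board.py <<'E'
from h import *
np.set_printoptions(precision=4,suppress=True)
D=np.load("w2.npz"); im=D["im"]; c=cam("wrist",dict(tool_rot=D["R"],position=D["p"]))
zm=lambda a: np.array(a,float)/3+[215,105]-1/3
A=onz(c,zm([(27,563),(693,567)]),.097)
print("high edge",A,np.linalg.norm(A[1]-A[0]))
y=A[1]-A[0]; y/=np.linalg.norm(y)   # leftwards
az=np.arctan2(-y[0],y[1]); print("az",np.degrees(az))
t=np.radians(25)
def frame(az):
    h=np.array([np.cos(az),np.sin(az),0]); 
    X=h*np.cos(t)+[0,0,np.sin(t)]; Y=np.array([-np.sin(az),np.cos(az),0]); return np.c_[X,Y,np.cross(X,Y)]
R=frame(az); O=A.mean(0)-R[:,0]*.088
print("O",O)
def loc(pts,h): return (onplane(c,zm(pts),O+R[:,2]*h,R[:,2])-O)@R
print("low corners",loc([(49,33),(680,36)],.012))
print("upper edge L",loc([(45,239),(90,239)],.012),"R",loc([(650,244),(680,244)],.012), loc([(330,240),(400,241)],.012))
for nm,p in [("notchA",[(97,238),(170,166)]),("notchB",[(237,163),(303,236)]),("corA",[(418,242),(490,312)]),("corB",[(572,312),(640,238)]),("tips",[(203,154),(527,331)])]: print(nm,loc(p,.012)*1000)
print("wall foot",loc([(60,246),(290,250)],0)*1000, "notch foot",loc([(203,167)],0)*1000)
E
python3 board.py
```

```text
high edge [[ 0.7214 -0.0608  0.097 ]
 [ 0.7131  0.1473  0.097 ]] 0.20829435367884483
az 2.290428599117064
O [0.6376 0.04   0.0598]
low corners [[-0.0834 -0.1027  0.012 ]
 [-0.0841  0.1042  0.012 ]]
upper edge L [[-0.0133 -0.1003  0.012 ]
 [-0.0133 -0.086   0.012 ]] R [[-0.013   0.0912  0.012 ]
 [-0.0131  0.1008  0.012 ]] [[-0.0134 -0.0102  0.012 ]
 [-0.0133  0.0119  0.012 ]]
notchA [[-13.6703 -83.8401  12.    ]
 [-37.7176 -61.4843  12.    ]]
notchB [[-38.8422 -40.0789  12.    ]
 [-14.7008 -18.7095  12.    ]]
corA [[-12.998   17.618   12.    ]
 [  9.5402  39.9946  12.    ]]
corB [[  9.3358  65.7117  12.    ]
 [-14.949   88.0802  12.    ]]
tips [[-41.8166 -51.0361  12.    ]
 [ 15.5352  51.4519  12.    ]]
wall foot [[-14.6757 -98.4818  -0.    ]
 [-13.738  -23.2387   0.    ]] notch foot [[-42.0467 -52.3872   0.    ]]
```

```bash
python3 -m pendant '[[[-0.3,0.87,-0.4],-0.08,1],[[-0.3,0.87,-0.4],-0.08,1],[[-0.3,0.87,-0.4],-0.08,1],[[-0.3,0.87,-0.4],-0.08,1],[[-0.3,0.87,-0.4],-0.08,1],[[-0.3,0.87,-0.4],-0.08,1],[[-0.3,0.87,-0.4],-0.08,1],[[-0.3,0.87,-0.4],-0.08,1],[[-0.3,0.87,-0.4],-0.08,1],[[-0.3,0.87,-0.4],-0.08,1],[[0,0,0],0,1],[[0,0,0],0,1]]' 40
python3 snap.py wrist w3
```

```text
time_s: 3.58
position: [0.5515, 0.294, 0.1246]
tool_rot: [[1.0, -0.001, 0.02], [-0.02, -0.0, 1.0], [-0.001, -1.0, -0.0]]
ft_force: [0.1, 0.4, 0.2]
grip_width: 0.0852
3.5833 [0.55152134 0.29400841 0.1245578 ] [ 17.2  32.5  68.2  -0.   79.4 -71.6] 0.08518444134703117 [0.1 0.4 0.2]
```

View pics/w3.png

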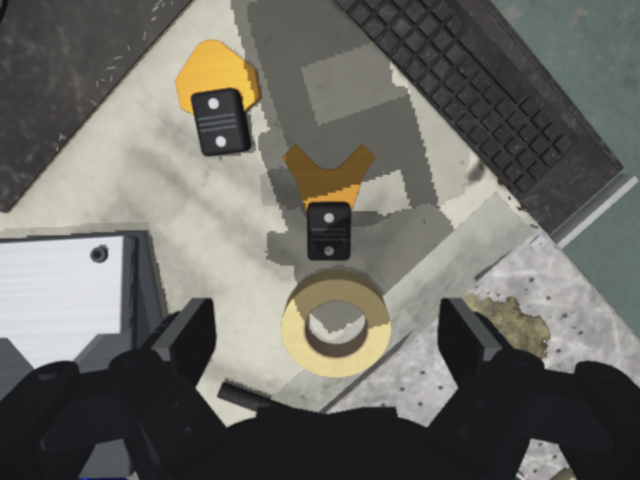

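```bash
python3 - <<'E'
from meas import *
handles("w3",rois=[(296,195,360,268),(185,80,260,162)])
screws("w3",.026,[(312,206,346,258),(197,92,242,152)])
E
```

```text
((554.060546875, 294.92608642578125), (33.76939010620117, 45.303733825683594), 88.86468505859375) [ 306  202   46   59 2507]
((473.2383728027344, 221.1070556640625), (43.113128662109375, 36.16206359863281), 6.502132892608643) [ 192   89   60   67 2923]
[(np.int32(71), array([0.5429, 0.2951])), (np.int32(16), array([0.5698, 0.2952]))]
[(np.int32(100), array([0.46  , 0.2164])), (np.int32(46), array([0.4878, 0.2028])), (np.int32(96), array([0.4859, 0.2191]))]
```

```bash
python3 -m pendant '[[[0.1,0.04,-0.9],0,1],[[0,0,-0.9],0,1],[[0,0,-0.9],0,1],[[0,0,-0.7],0,1],[[0,0,-0.42],0,1],[[0,0,0],0,1],[[0,0,0],0,1]]' 40; python3 -m pendant '[[[0,0,0],0,0],[[0,0,0],0,0],[[0,0,0],0,0],[[0,0,0],0,0],[[0,0,0],0,0],[[0,0,0],0,0],[[0,0,0],0,0],[[0,0,0],0,0]]' 40
```

```text
time_s: 4.22
position: [0.5569, 0.2927, 0.0108]
tool_rot: [[1.0, 0.0, 0.025], [-0.025, -0.0, 1.0], [0.0, -1.0, -0.0]]
ft_force: [-0.2, -0.6, 0.9]
grip_width: 0.0857
time_s: 4.88
position: [0.5564, 0.2932, 0.0102]
tool_rot: [[1.0, -0.0, 0.024], [-0.024, -0.0, 1.0], [-0.0, -1.0, -0.0]]
ft_force: [0.4, 0.1, 1.1]
grip_width: 0.0
```

```bash
python3 snap.py wrist w4; python3 snap.py side s4; python3 - <<'E'
import cv2
a=cv2.imread("pics/s4.png"); cv2.imwrite("pics/s4z.png",cv2.resize(a[200:420,220:460],(654,600)))
E
```

```text
4.8833 [0.55640875 0.29322862 0.0102317 ] [ 17.   39.7  75.2  -0.   65.1 -71.6] 2.502378343141974e-05 [0.4 0.1 1.1]
4.9333 [0.55639386 0.2932448  0.01021567] [ 17.   39.7  75.2  -0.   65.1 -71.6] 4.777958032970535e-06 [0.2 0.3 0.5]
```

View pics/w4.png

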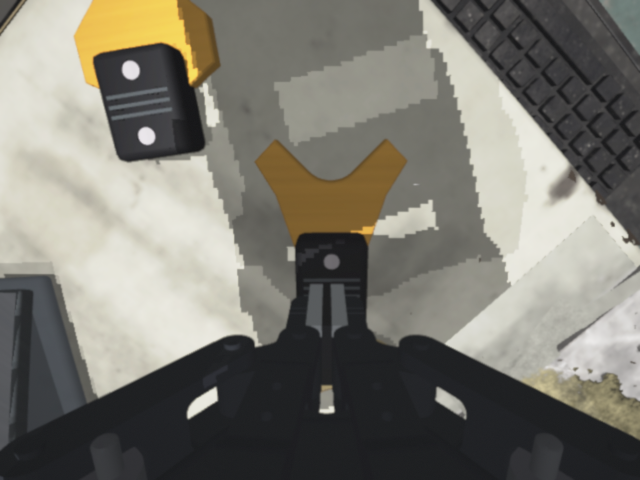

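View pics/s4z.png

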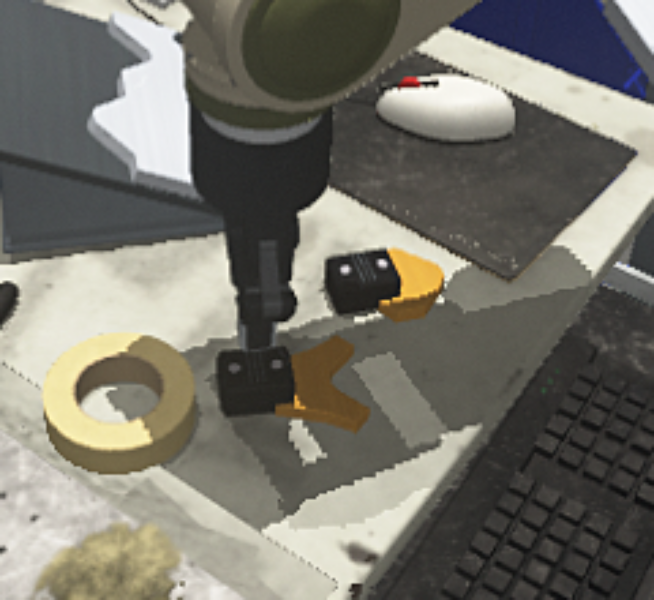

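```bash
python3 - <<'E'
from meas import *
for nm in ["w1","w2","w3","w4"]:
    D=np.load(nm+".npz"); c=cam("wrist",dict(tool_rot=D["R"],position=D["p"])); P=cloud(c,D["d"])
    pts={"w1":[(372,265),(300,260)],"w2":[(577,130),(520,40),(470,300)],"w3":[(328,238),(220,130),(215,250)],"w4":[(332,245),(320,262),(130,110),(315,295),(340,295),(315,330),(330,170),(230,250),(270,200)]}[nm]
    for u,v in pts: print(nm,(u,v),P[v,u])
    if nm=="w4":
        print(toW2px(c,[[.5564,.2932,.0102],[.5564,.2932,.03]]))
E
```

```text
w1 (372, 265) [0.552  0.2939 0.0255]
w1 (300, 260) [ 0.5594  0.2216 -0.0014]
w2 (577, 130) [0.5565 0.2865 0.0256]
w2 (520, 40) [0.476  0.2122 0.0253]
w2 (470, 300) [ 0.7623  0.2143 -0.0005]
w3 (328, 238) [0.5593 0.2944 0.0252]
w3 (220, 130) [0.4782 0.2191 0.0243]
w3 (215, 250) [ 0.5754  0.1986 -0.0014]
w4 (332, 245) [0.5357 0.2956 0.0245]
w4 (320, 262) [0.5431 0.2901 0.026 ]
w4 (130, 110) [0.4755 0.2138 0.0257]
w4 (315, 295) [0.5449 0.2887 0.058 ]
w4 (340, 295) [0.545  0.2979 0.0583]
w4 (315, 330) [0.5441 0.2895 0.0851]
w4 (330, 170) [ 0.5047  0.2956 -0.0011]
w4 (230, 250) [ 0.5447  0.2425 -0.0004]
w4 (270, 200) [ 0.519   0.265  -0.0014]
[[327.5514 276.3618]
 [327.676  292.5201]]
```

```bash
python3 - <<'E'
from meas import *
D=np.load("w4.npz"); c=cam("wrist",dict(tool_rot=D["R"],position=D["p"])); P=cloud(c,D["d"])
for v in range(268,300,2): print(v,P[v,315],P[v,332],P[v,327])
D=np.load("w3.npz"); c=cam("wrist",dict(tool_rot=D["R"],position=D["p"])); P=cloud(c,D["d"])
print(D["p"])
for v in range(296,340,6): print(v,P[v,200],P[v,455])
import cv2
a=cv2.imread("pics/w4.png"); cv2.imwrite("pics/w4z.png",cv2.resize(a[220:360,240:420],(771,600)))
E
```

```text
268 [0.5467 0.2876 0.0242] [0.5463 0.2954 0.0257] [0.5465 0.2931 0.0249]
270 [0.5471 0.2876 0.0255] [0.5476 0.2954 0.0248] [0.5472 0.2931 0.0256]
272 [0.5482 0.2876 0.0253] [0.5485 0.2954 0.025 ] [0.5484 0.2931 0.0252]
274 [0.5494 0.2876 0.0247] [0.5496 0.2954 0.0246] [0.5491 0.2931 0.0257]
276 [0.5501 0.2876 0.0255] [0.5507 0.2953 0.0244] [0.5498 0.2931 0.0264]
278 [0.551  0.2875 0.0257] [0.5514 0.2953 0.0251] [0.5513 0.293  0.0252]
280 [0.5525 0.2874 0.0243] [0.5521 0.2953 0.0257] [0.5524 0.293  0.0249]
282 [0.553  0.2875 0.0254] [0.5537 0.2953 0.0242] [0.5534 0.293  0.0249]
284 [0.545  0.2884 0.0471] [0.545  0.2951 0.0475] [0.5448 0.2931 0.0478]
286 [0.545  0.2884 0.0491] [0.545  0.2951 0.0494] [0.5447 0.2931 0.0501]
288 [0.5448 0.2885 0.0516] [0.5446 0.2951 0.0524] [0.5451 0.2931 0.0511]
290 [0.5445 0.2886 0.0543] [0.5445 0.295  0.0546] [0.5448 0.2931 0.0538]
292 [0.5447 0.2886 0.0557] [0.5445 0.295  0.0565] [0.5452 0.2931 0.0548]
294 [0.5448 0.2887 0.0572] [0.5449 0.295  0.0574] [0.5446 0.2931 0.0579]
296 [0.5452 0.2887 0.058 ] [0.5449 0.295  0.0591] [0.545  0.2931 0.0589]
298 [0.5449 0.2887 0.0604] [0.5448 0.2949 0.061 ] [0.5445 0.2931 0.0617]
[0.5515 0.294  0.1246]
296 [ 0.6172  0.1811 -0.001 ] [0.6151 0.3996 0.0131]
302 [0.5388 0.2489 0.1796] [0.5403 0.339  0.18  ]
308 [0.5391 0.2503 0.1837] [0.5412 0.3381 0.1829]
314 [0.5401 0.251  0.1863] [0.5411 0.3366 0.1875]
320 [0.5422 0.2508 0.1865] [0.5427 0.3363 0.1887]
326 [0.5436 0.2512 0.1881] [0.5445 0.3362 0.1895]
332 [0.5461 0.2507 0.1877] [0.5459 0.3359 0.1909]
338 [0.5476 0.251  0.189 ] [0.5483 0.3361 0.1906]
```

View pics/w4z.png

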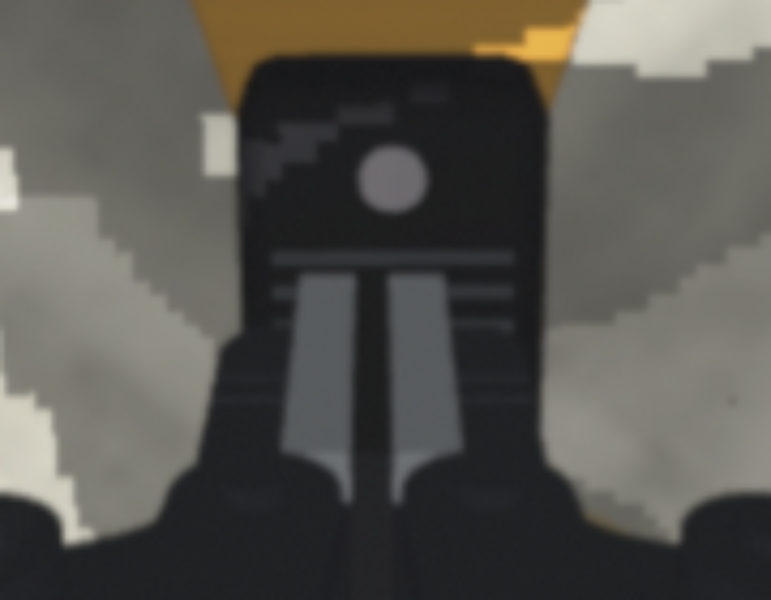

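```bash
python3 -c "
from rig import env; print(env.grasp_offset)"; python3 -m pendant '[[[0,0,0],0,1],[[0,0,0],0,1],[[0,0,0],0,1],[[0,0,0],0,1],[[0,0,0],0,1],[[0,0,0],0,1],[[0,0,-0.3],0,1],[[0,0,-0.3],0,1],[[0,0,0],0,1]]' 40; python3 snap.py wrist w5;python3 - <<'E'
from meas import *
D=np.load("w5.npz"); c=cam("wrist",dict(tool_rot=D["R"],position=D["p"])); P=cloud(c,D["d"])
print(P[110,130])
for v in range(290,340,4): print(v,P[v,190],P[v,200],P[v,455])
E
```

```text
0.0187
time_s: 5.73
position: [0.5551, 0.2928, -0.0103]
tool_rot: [[1.0, -0.004, 0.024], [-0.024, -0.001, 1.0], [-0.004, -1.0, -0.001]]
ft_force: [-0.3, 0.2, -0.9]
grip_width: 0.0858
5.7333 [ 0.55513143  0.29279755 -0.01026727] [ 17.   41.2  76.2  -0.   62.9 -71.6] 0.08581092449374673 [-0.3  0.2 -0.9]
[0.4757 0.2234 0.0255]
290 [ 0.5572  0.2261 -0.0014] [nan nan nan] [ 0.5602  0.3542 -0.0013]
294 [ 0.5594  0.2257 -0.0015] [ 0.5593  0.2308 -0.0011] [ 0.5623  0.3544 -0.0013]
298 [ 0.5613  0.2256 -0.0012] [0.5429 0.2463 0.0402] [0.5452 0.3396 0.04  ]
302 [0.5418 0.2446 0.0457] [0.5427 0.2476 0.0441] [0.5448 0.3383 0.044 ]
306 [0.5427 0.245  0.0471] [0.5423 0.2489 0.0482] [0.5446 0.3371 0.0477]
310 [0.542  0.2467 0.0517] [0.5423 0.2499 0.0512] [0.5449 0.3363 0.0501]
314 [0.5425 0.2474 0.0538] [0.5435 0.25   0.0518] [0.5446 0.3351 0.0537]
318 [0.5425 0.2484 0.0566] [0.5449 0.2499 0.0521] [0.5457 0.335  0.0544]
322 [0.5427 0.2492 0.0589] [0.5466 0.2495 0.0515] [0.5472 0.3351 0.0542]
326 [0.5425 0.2503 0.062 ] [0.5473 0.2499 0.0531] [0.5487 0.3352 0.0542]
330 [0.5438 0.2502 0.0621] [0.5487 0.2499 0.0534] [0.5501 0.3353 0.0544]
334 [0.5454 0.2498 0.0617] [0.5499 0.2499 0.0539] [0.5512 0.3351 0.055 ]
338 [0.5458 0.2504 0.0635] [0.5513 0.2498 0.0541] [0.5523 0.335  0.0557]
```

View pics/w5.png

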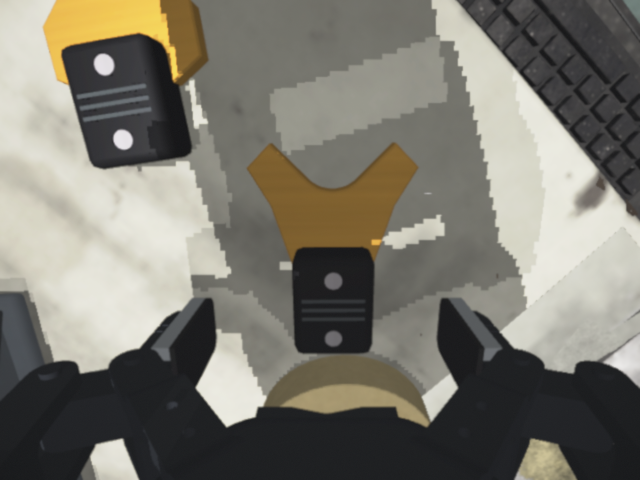

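```bash
python3 -m pendant '[[[0,0.06,-0.3],0,1],[[0,0,-0.3],0,1],[[0,0,-0.15],0,1],[[0,0,0],0,1],[[0,0,0],0,0],[[0,0,0],0,0],[[0,0,0],0,0],[[0,0,0],0,0],[[0,0,0],0,0],[[0,0,0],0,0],[[0,0,0],0,0],[[0,0,0],0,0]]' 40; python3 snap.py wrist w6
```

```text
time_s: 6.78
position: [0.5568, 0.2951, -0.0298]
tool_rot: [[1.0, 0.001, 0.024], [-0.024, 0.0, 1.0], [0.001, -1.0, 0.0]]
ft_force: [0.1, -1.0, 6.1]
grip_width: 0.033
6.7833 [ 0.55675101  0.29508461 -0.02975205] [ 17.2  42.7  76.8  -0.   60.4 -71.4] 0.03298479634341559 [ 0.1 -1.   6.1]
```

View pics/w6.png

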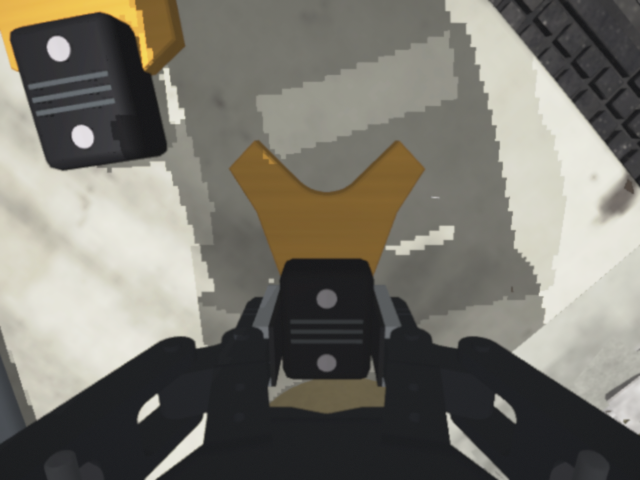

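```bash
python3 -m pendant '[[[0,0,0],0,0.6],[[0,0,0],0,0.6],[[0,0,0],0,0.6],[[0,0,0.4],0,0.6],[[0,0,0],0,0.6],[[0,0,0],0,0],[[0,0,0],0,0],[[0,0,0],0,0],[[0,0,0],0,0],[[0,0,0],0,0]]' 40; python3 -m pendant '[[[0,0,0.2],0,0],[[0,0,0.4],0,0],[[0,0,0.6],0,0],[[0,0,0.8],0,0],[[0,0,0.8],0,0],[[0,0,0.8],0,0],[[0,0,0.8],0,0],[[0,0,0],0,0],[[0,0,0],0,0]]'; python3 snap.py wrist w7; python3 snap.py side s7;  python3 - <<'E'
import cv2
a=cv2.imread("pics/s7.png"); cv2.imwrite("pics/s7z.png",cv2.resize(a[150:370,220:460],(654,600)))
E
```

```text
time_s: 7.67
position: [0.5567, 0.2951, -0.0175]
tool_rot: [[1.0, 0.001, 0.024], [-0.024, 0.0, 1.0], [0.001, -1.0, 0.0]]
ft_force: [-1.3, 0.8, 5.9]
grip_width: 0.0326
time_s: 8.42
position: [0.5568, 0.2952, 0.1154]
tool_rot: [[1.0, 0.003, 0.024], [-0.024, 0.001, 1.0], [0.003, -1.0, 0.001]]
ft_force: [0.0, -0.3, -2.7]
grip_width: 0.0325
8.4167 [0.55675589 0.29516504 0.11539191] [ 17.2  33.4  68.2  -0.   78.3 -71.4] 0.032545523796292296 [ 0.  -0.3 -2.7]
8.4667 [0.55608867 0.29491489 0.1138141 ] [ 17.2  33.4  68.3  -0.   78.2 -71.4] 0.032713383667015636 [-0.4  0.3 -2.6]
```

View pics/w7.png

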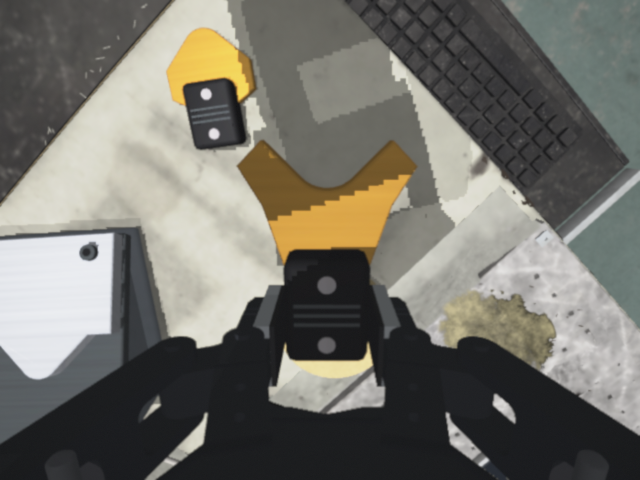

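View pics/s7z.png

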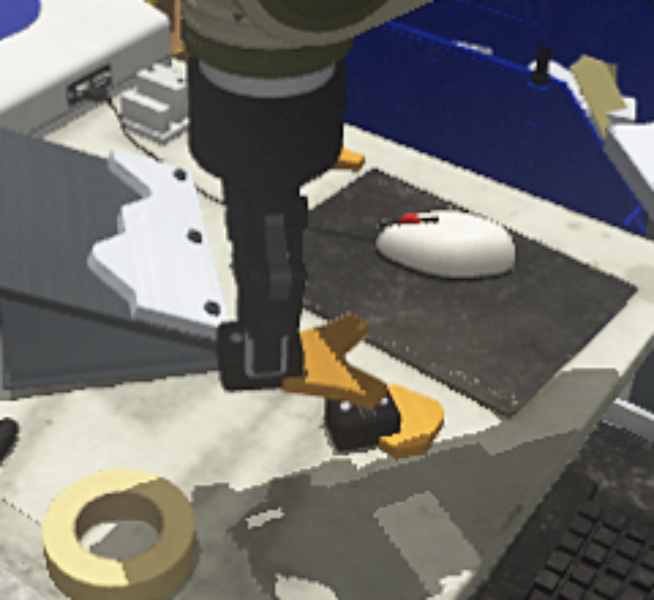

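```bash
python3 -m pendant '[[[0,0,0.8],0,0],[[0,0,0.8],0.14,0],[[0.58,-0.84,0],0.1,0],[[0.58,-0.84,0],0.1,0],[[0.58,-0.84,0],0.1,0],[[0.58,-0.84,0],0.1,0],[[0.58,-0.84,0],0.1,0],[[0.58,-0.84,0],0.1,0],[[0.58,-0.84,0],0,0],[[0.58,-0.84,0],0,0],[[0,0,0],0,0],[[0,0,0],0,0]]' 30
python3 -m pendant '[[[0,0,-0.6],0,0],[[0,0,-0.6],0,0],[[0,0,-0.6],0,0],[[0,0,0],0,0],[[0,0,0],0,0]]' 
python3 snap.py wrist w8
```

```text
time_s: 9.52
position: [0.6956, 0.0919, 0.1595]
tool_rot: [[0.999, -0.004, -0.038], [0.038, 0.0, 0.999], [-0.003, -1.0, 0.0]]
ft_force: [0.0, 0.7, -0.8]
grip_width: 0.0327
time_s: 9.93
position: [0.6946, 0.0945, 0.1068]
tool_rot: [[0.999, -0.003, -0.041], [0.041, 0.0, 0.999], [-0.003, -1.0, 0.0]]
ft_force: [0.6, -0.4, -1.2]
grip_width: 0.0325
9.9333 [0.69462298 0.09449115 0.1068184 ] [ -1.9  41.   54.5   0.   84.6 -94.3] 0.03247348781441855 [ 0.6 -0.4 -1.2]
```

View pics/w8.png

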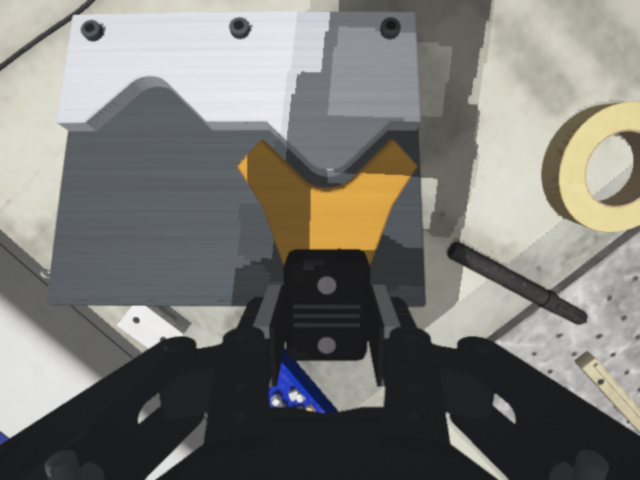

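```bash
python3 -m pendant '[[[0,0,-0.3],0,0],[[0,0,-0.3],0,0],[[0,0,-0.2],0,0],[[0,0,0],0,0]]' 20
python3 -m pendant '[[[0,0,-0.1],0,0],[[0,0,-0.05],0,0],[[0,0,0],0,0]]' 
python3 -m pendant '[[[0,0,-0.1],0,0],[[0,0,-0.05],0,0],[[0,0,0],0,0]]';python3 snap.py wrist w9; python3 snap.py side s9;  python3 - <<'E'
import cv2
a=cv2.imread("pics/s9.png"); cv2.imwrite("pics/s9z.png",cv2.resize(a[150:310,190:350],(600,600)))
E
```

```text
time_s: 10.32
position: [0.6947, 0.0935, 0.0818]
tool_rot: [[0.999, -0.003, -0.04], [0.04, 0.0, 0.999], [-0.003, -1.0, 0.0]]
ft_force: [-0.4, -0.4, -1.6]
grip_width: 0.0326
time_s: 10.57
position: [0.6958, 0.0934, 0.0796]
tool_rot: [[0.999, 0.001, -0.04], [0.04, -0.0, 0.999], [0.001, -1.0, -0.0]]
ft_force: [0.4, -0.2, -0.4]
grip_width: 0.0327
time_s: 10.82
position: [0.6959, 0.0934, 0.0786]
tool_rot: [[0.999, 0.003, -0.04], [0.04, -0.001, 0.999], [0.003, -1.0, -0.001]]
ft_force: [-9.4, -0.5, 17.3]
grip_width: 0.0327
10.8167 [0.69588839 0.0933892  0.07863793] [ -2.   42.2  56.8  -0.   80.7 -94.3] 0.03268612051722468 [-9.4 -0.5 17.3]
10.8667 [0.69586802 0.09338213 0.07860376] [ -2.   42.2  56.8  -0.   80.7 -94.3] 0.032817697320824776 [-10.4   0.   19.1]
```

View pics/s9z.png

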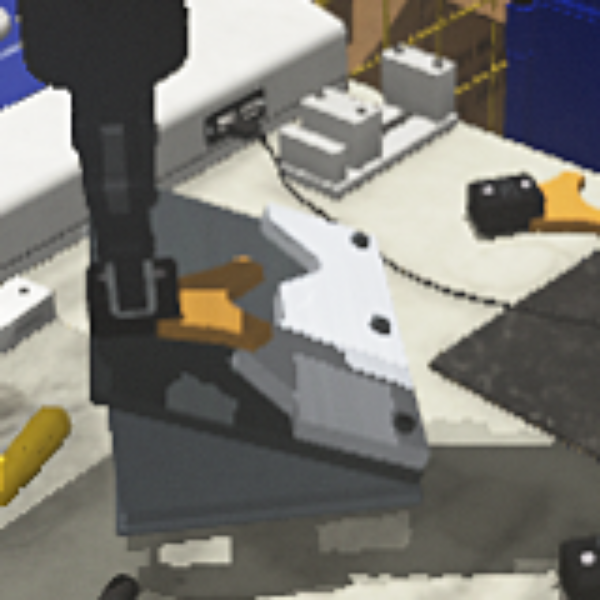

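View pics/w9.png

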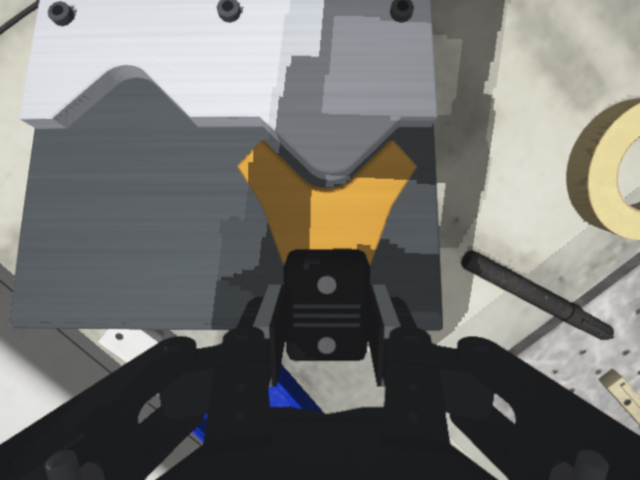

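```bash
python3 -m pendant '[[[0,0,-0.03],0,0],[[0,0,0],0,0]]' 20
python3 -m pendant '[[[0,0,-0.03],0,0],[[0,0,0],0,0]]' 20
```

```text
time_s: 11.08
position: [0.6959, 0.0934, 0.0785]
tool_rot: [[0.999, 0.004, -0.04], [0.04, -0.001, 0.999], [0.004, -1.0, -0.001]]
ft_force: [-11.6, -0.6, 22.2]
grip_width: 0.0329
time_s: 11.25
position: [0.6958, 0.0933, 0.0782]
tool_rot: [[0.999, 0.004, -0.04], [0.04, -0.001, 0.999], [0.004, -1.0, -0.001]]
ft_force: [-13.8, -0.6, 25.9]
grip_width: 0.0328
```

```bash
python3 -m pendant '[[[0,0,0],0,0.385],[[0,0,0],0,0.385],[[0,0,0],0,0.385]]' 20;python3 -m pendant '[[[0,0,0],0,0.39],[[0,0,0],0,0.39],[[0,0,0],0,0.39]]' 20
```

```text
time_s: 11.5
position: [0.6959, 0.0934, 0.0782]
tool_rot: [[0.999, 0.004, -0.04], [0.04, -0.001, 0.999], [0.004, -1.0, -0.001]]
ft_force: [-13.4, -0.4, 24.0]
grip_width: 0.0329
time_s: 11.75
position: [0.6957, 0.0933, 0.076]
tool_rot: [[0.999, 0.002, -0.04], [0.04, -0.0, 0.999], [0.002, -1.0, -0.001]]
ft_force: [-8.6, -0.8, 13.7]
grip_width: 0.0332
```

```bash
python3 -m pendant '[[[0,0,-0.05],0,0.39],[[0,0,0],0,0.39],[[0,0,0],0,0.39]]' 20;python3 -m pendant '[[[0,0,-0.05],0,0.39],[[0,0,0],0,0.39],[[0,0,0],0,0.39]]' 20; python3 snap.py wrist w10; python3 snap.py side s10;  python3 - <<'E'
import cv2
a=cv2.imread("pics/s10.png"); cv2.imwrite("pics/s10z.png",cv2.resize(a[150:310,190:350],(600,600)))
E
```

```text
time_s: 12.0
position: [0.6957, 0.0933, 0.0742]
tool_rot: [[0.999, 0.002, -0.04], [0.04, -0.0, 0.999], [0.002, -1.0, -0.001]]
ft_force: [-8.4, -1.1, 13.7]
grip_width: 0.0335
time_s: 12.25
position: [0.6956, 0.0934, 0.0727]
tool_rot: [[0.999, 0.002, -0.04], [0.04, -0.0, 0.999], [0.002, -1.0, -0.001]]
ft_force: [-7.4, -0.4, 13.0]
grip_width: 0.0334
12.25 [0.69561633 0.09335135 0.07273927] [ -2.   42.5  57.2  -0.   80.1 -94.3] 0.033373943641488164 [-7.4 -0.4 13. ]
12.3 [0.69563945 0.09332758 0.07272396] [ -2.   42.5  57.2  -0.   80.1 -94.3] 0.03363771594995709 [-7.9 -0.6 13.7]
```

View pics/s10z.png

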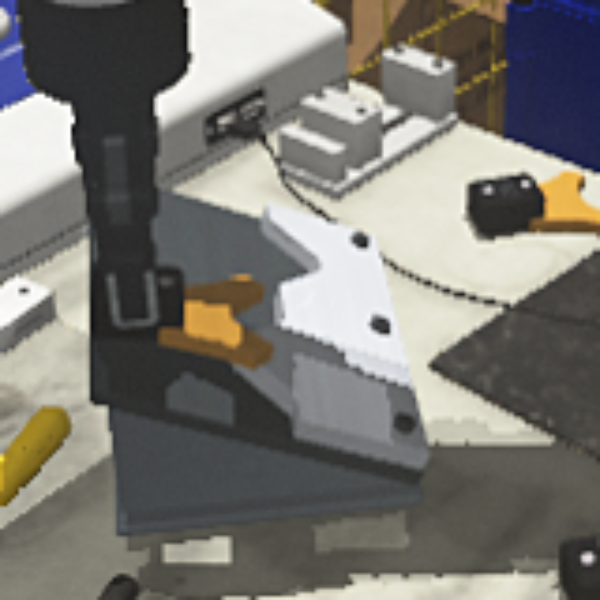

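View pics/w10.png

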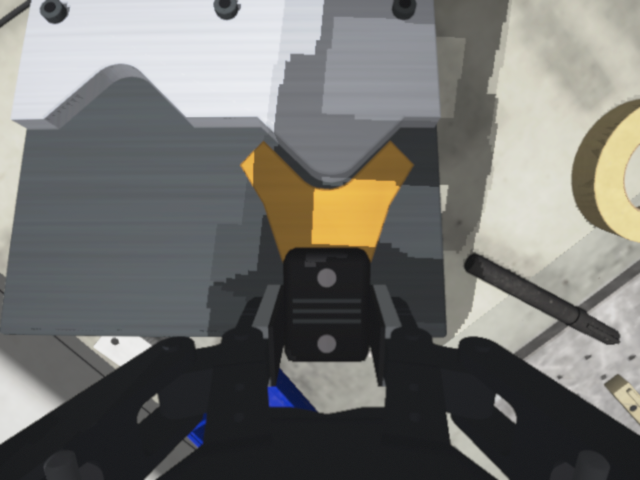

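```bash
cat > tilt.py <<'E'
import sys
from meas import *
def pl(q):
    for _ in range(4):
        ce=q.mean(0); n=np.linalg.svd(q-ce,full_matrices=False)[2][2]; n*=np.sign(n[2]); r=(q-ce)@n; q=q[abs(r)<max(.002,2*r.std())]
    return ce,n
def tilt(nm):
    D=np.load(nm+".npz"); im=D["im"]; c=cam("wrist",dict(tool_rot=D["R"],position=D["p"])); P=cloud(c,D["d"])
    hsv=cv2.cvtColor(im,cv2.COLOR_RGB2HSV)
    m=((hsv[...,0]>10)&(hsv[...,0]<25)&(hsv[...,1]>140)&(hsv[...,2]>70)).astype(np.uint8)
    k,l,s,ce=cv2.connectedComponentsWithStats(m)
    for i in range(1,k):
        p=P[l==i]; p=p[np.isfinite(p[:,0])]
        if s[i,4]<800 or len(p)<300: continue
        c0,n=pl(p); print(nm,"brass",ce[i].round(),s[i,4],c0,"tilt",np.degrees(np.arccos(n[2])).round(2),"az",np.degrees(np.arctan2(-n[1],-n[0])).round(1), "height above worktop-board", ((c0-np.array([.6376,.04,.0598]))@np.array([-.4223,-.0169,.9063])).round(4))
if __name__=="__main__":
    for a in sys.argv[1:]: tilt(a)
E
python3 tilt.py w8 w10
python3 -m pendant '[[[0,0,-0.05],0,0.39],[[0,0,0],0,0.39],[[0,0,-0.05],0,0.39],[[0,0,0],0,0.39],[[0,0,0],0,0.39]]' 20;python3 -m pendant '[[[0,0,-0.05],0,0.39],[[0,0,0],0,0.39],[[0,0,0],0,0.39]]' 20; python3 snap.py wrist w11; python3 tilt.py w11
```

```text
w8 brass [327. 201.] 11504 [0.6524 0.0923 0.1334] tilt 0.05 az -1.3 height above worktop-board 0.0595
w10 brass [327. 201.] 10700 [0.6536 0.0912 0.0953] tilt 9.65 az 2.0 height above worktop-board 0.0246
time_s: 12.77
position: [0.6956, 0.0934, 0.0698]
tool_rot: [[0.999, 0.002, -0.04], [0.04, -0.0, 0.999], [0.002, -1.0, -0.001]]
ft_force: [-8.7, 0.0, 13.8]
grip_width: 0.0334
time_s: 13.02
position: [0.6956, 0.0933, 0.0684]
tool_rot: [[0.999, 0.002, -0.04], [0.04, -0.0, 0.999], [0.002, -1.0, -0.001]]
ft_force: [-9.0, -1.3, 14.8]
grip_width: 0.0335
13.0167 [0.69560115 0.09333877 0.06842467] [ -2.   42.8  57.5  -0.   79.6 -94.3] 0.03347985681651046 [-9.  -1.3 14.8]
w11 brass [327. 202.] 10233 [0.6542 0.0912 0.0884] tilt 16.04 az 2.1 height above worktop-board 0.018
```

```bash
python3 -m pendant '[[[0,0,0.05],0,0.4],[[0,0,0.05],0,0.41],[[0,0,0],0,0.42],[[0,0,0],0,0.42],[[0,0,0],0,0.42]]' 20; python3 snap.py wrist w12; python3 tilt.py w12;python3 snap.py side s12;  python3 - <<'E'
import cv2
a=cv2.imread("pics/s12.png"); cv2.imwrite("pics/s12z.png",cv2.resize(a[150:310,190:350],(600,600)))
E
```

```text
time_s: 13.48
position: [0.6956, 0.0934, 0.0681]
tool_rot: [[0.999, -0.0, -0.04], [0.04, 0.0, 0.999], [-0.0, -1.0, 0.0]]
ft_force: [-0.4, -0.2, -0.9]
grip_width: 0.0358
13.4833 [0.69561039 0.09339661 0.06809995] [ -2.   42.8  57.4   0.   79.8 -94.3] 0.035752848772190454 [-0.4 -0.2 -0.9]
w12 brass [326. 200.] 8408 [0.655  0.091  0.0785] tilt 25.1 az 2.2 height above worktop-board 0.0087
13.5333 [0.69560647 0.09341358 0.06810063] [ -2.   42.8  57.4   0.   79.8 -94.3] 0.03609807999117982 [0.3 0.5 0.1]
```

View pics/s12z.png

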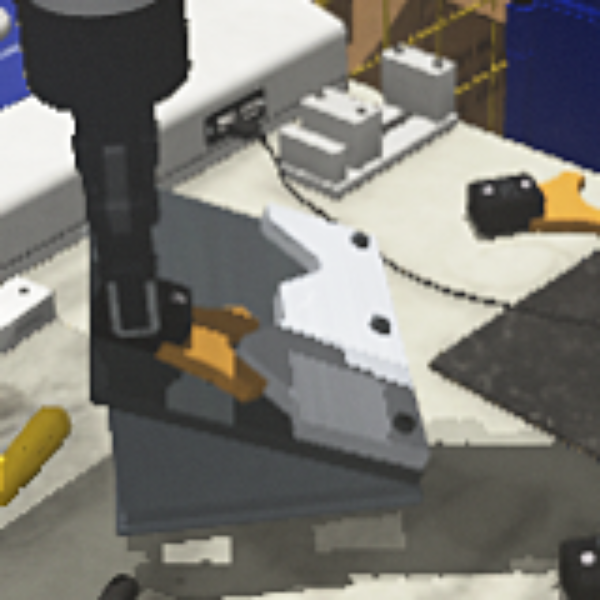

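View pics/w12.png

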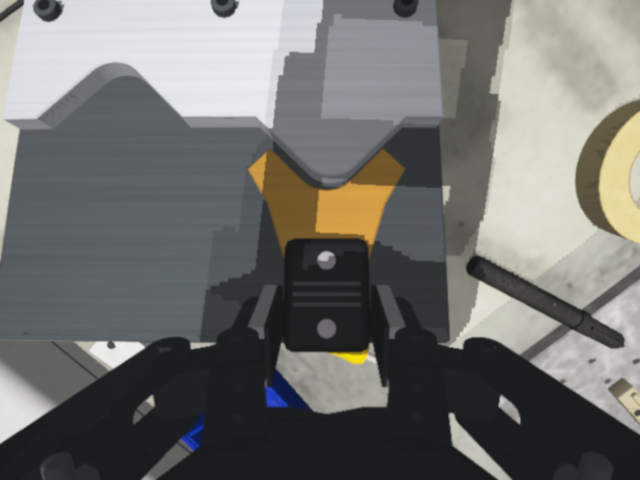

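```bash
cat > loc.py <<'E'
import sys
from meas import *
az=np.radians(2.29);t=np.radians(25);O=np.array([.6376,.04,.0598])
X=np.array([np.cos(az)*np.cos(t),np.sin(az)*np.cos(t),np.sin(t)]);Y=np.array([-np.sin(az),np.cos(az),0]);R=np.c_[X,Y,np.cross(X,Y)]
def loc(nm,px,h):
    D=np.load(nm+".npz"); c=cam("wrist",dict(tool_rot=D["R"],position=D["p"]))
    return (onplane(c,px,O+R[:,2]*h,R[:,2])-O)@R*1000
def P(p): return O+R@np.array(p)
E
python3 - <<'E'
from loc import *
print(loc("w12",[(327,260),(327,328)],.026), "corner tip top/foot",loc("w12",[(328,180)],.012),"throat",loc("w12",[(328,188)],.010), loc("w12",[(119,64),(327,177)],.012),loc("w12",[(25,120),(170,120),(230,118)],.012))
E
```

```text
[[54.2786 50.7038 26.    ]
 [80.064  50.7063 26.    ]] corner tip top/foot [[17.4148 51.1658 12.    ]] throat [[20.465  51.1732 10.    ]] [[-40.4042 -48.0751  12.    ]
 [ 16.0353  50.7249  12.    ]] [[-12.4979 -90.3613  12.    ]
 [-11.3757 -21.1225  12.    ]
 [-12.1239   6.4845  12.    ]]
```

```bash
python3 -m pendant '[[[0,0,0],0,0],[[0,0,0],0,0],[[0,0,0],0,0],[[0,0,0],0,0]]' 20; python3 -m pendant '[[[-0.06,0,-0.028],0,0],[[0,0,0],0,0],[[0,0,0],0,0]]' 20;python3 -m pendant '[[[-0.03,0,-0.014],0,0],[[0,0,0],0,0],[[0,0,0],0,0]]' 20;python3 snap.py wrist w13; python3 tilt.py w13
```

```text
time_s: 13.92
position: [0.6955, 0.0934, 0.0682]
tool_rot: [[0.999, -0.0, -0.04], [0.04, 0.0, 0.999], [-0.0, -1.0, 0.0]]
ft_force: [0.3, -0.4, -1.1]
grip_width: 0.0333
time_s: 14.17
position: [0.6936, 0.0934, 0.0674]
tool_rot: [[0.999, -0.0, -0.04], [0.04, 0.0, 0.999], [-0.0, -1.0, 0.0]]
ft_force: [-0.0, -0.8, -1.1]
grip_width: 0.0337
time_s: 14.42
position: [0.6928, 0.0934, 0.0671]
tool_rot: [[0.999, -0.0, -0.04], [0.04, 0.0, 0.999], [-0.0, -1.0, 0.0]]
ft_force: [0.1, -0.1, -0.7]
grip_width: 0.0335
14.4167 [0.6928285  0.09343226 0.06706392] [ -2.   42.6  58.1   0.   79.3 -94.3] 0.03349543551924836 [ 0.1 -0.1 -0.7]
w13 brass [326. 200.] 8344 [0.6524 0.091  0.0773] tilt 25.08 az 2.3 height above worktop-board 0.0088
```

View pics/w13.png

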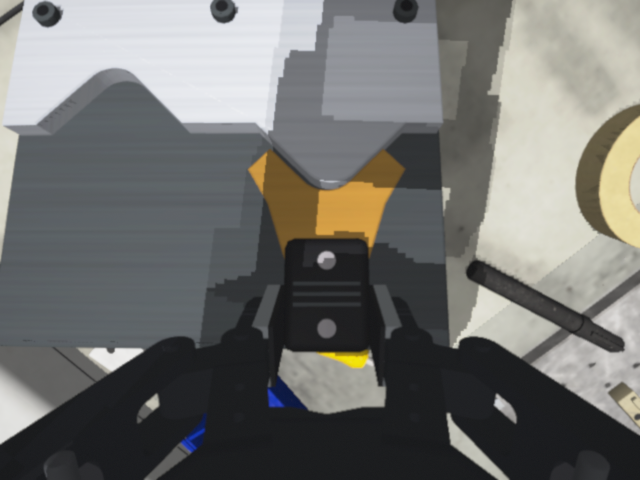

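```bash
for i in 1 ; do python3 -m pendant '[[[-0.03,0,-0.014],0,0],[[0,0,0],0,0]]' 20|grep -E 'pos|for'; python3 -m pendant '[[[-0.02,0,-0.01],0,0],[[0,0,0],0,0]]' 20|grep -E 'pos|for';  python3 -m pendant '[[[-0.02,0,-0.01],0,0],[[0,0,0],0,0]]' 20|grep -E 'pos|for'; done; python3 snap.py wrist w14
```

```text
position: [0.692, 0.0934, 0.0667]
ft_force: [-0.8, -1.0, -0.5]
position: [0.6918, 0.0935, 0.0667]
ft_force: [1.6, 0.3, -0.2]
position: [0.6915, 0.0936, 0.0667]
ft_force: [3.4, 0.7, 1.2]
14.9667 [0.69154148 0.09358283 0.06672531] [ -2.   42.4  58.5   0.   78.9 -94.3] 0.03305316167211443 [3.4 0.7 1.2]
```

```bash
python3 -m pendant '[[[-0.03,0,-0.014],0,0],[[0,0,0],0,0]]' 20|grep -E 'pos|for'; python3 -m pendant '[[[-0.03,0,-0.014],0,0],[[0,0,0],0,0]]' 20|grep -E 'pos|for';python3 -m pendant '[[[-0.03,0,-0.014],0,0],[[0,0,0],0,0],[[0,0,0],0,0]]' 20|grep -E 'pos|for|rot'; python3 snap.py wrist w15; python3 tilt.py w15;  python3 - <<'E'
import cv2
a=cv2.imread("pics/w15.png"); cv2.imwrite("pics/w15z.png",cv2.resize(a[100:260,220:430],(788,600),interpolation=cv2.INTER_CUBIC))
E
```

```text
position: [0.6913, 0.0937, 0.0668]
ft_force: [6.6, 2.6, 1.5]
position: [0.6911, 0.0938, 0.0669]
ft_force: [8.0, 3.0, 4.1]
position: [0.6906, 0.0939, 0.0668]
tool_rot: [[0.999, 0.008, -0.04], [0.04, 0.001, 0.999], [0.008, -1.0, 0.001]]
ft_force: [9.1, 2.9, 4.3]
15.6 [0.69063413 0.09388341 0.06683932] [ -2.   42.2  59.    0.1  78.4 -94.3] 0.033675426630921865 [9.1 2.9 4.3]
w15 brass [327. 201.] 8297 [0.6504 0.0919 0.0767] tilt 25.72 az 2.2 height above worktop-board 0.009
```

View pics/w15z.png

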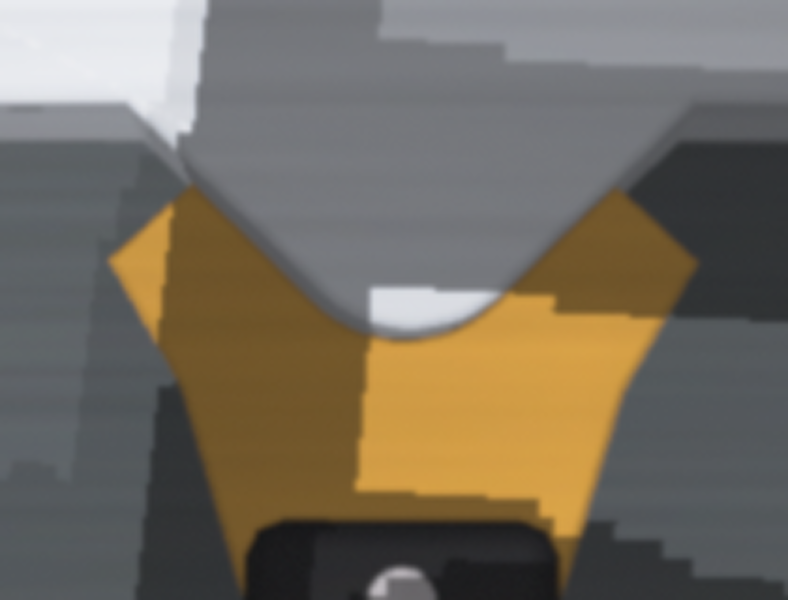

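```bash
python3 -m pendant '[[[0,0,0],0,0.4],[[0,0,0],0,0.44],[[0,0,0],0,0.5],[[0,0,0],0,0.5],[[0,0,0],0,0.5]]' 20; python3 snap.py wrist w16; python3 tilt.py w16;  python3 - <<'E'
import cv2
a=cv2.imread("pics/w16.png"); cv2.imwrite("pics/w16z.png",cv2.resize(a[100:260,220:430],(788,600),interpolation=cv2.INTER_CUBIC))
E
```

```text
time_s: 16.07
position: [0.6876, 0.0933, 0.0645]
tool_rot: [[0.999, -0.001, -0.04], [0.04, -0.0, 0.999], [-0.001, -1.0, -0.0]]
ft_force: [0.7, -0.5, 0.4]
grip_width: 0.0426
16.0667 [0.68762758 0.09330716 0.06448395] [ -2.   42.3  59.3  -0.   78.5 -94.3] 0.04259214495168189 [ 0.7 -0.5  0.4]
w16 brass [329. 207.] 8471 [0.65   0.0923 0.0762] tilt 25.07 az 2.2 height above worktop-board 0.0087
```

View pics/w16z.png

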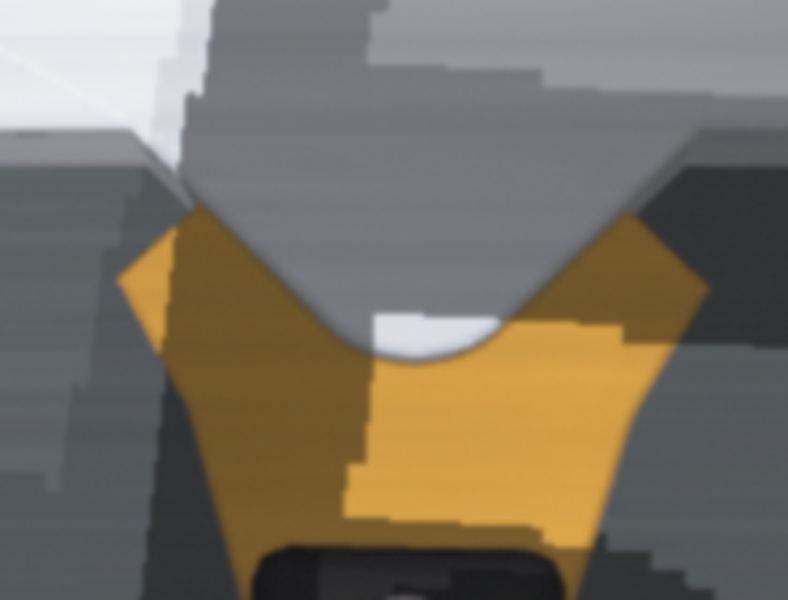

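View pics/w16.png

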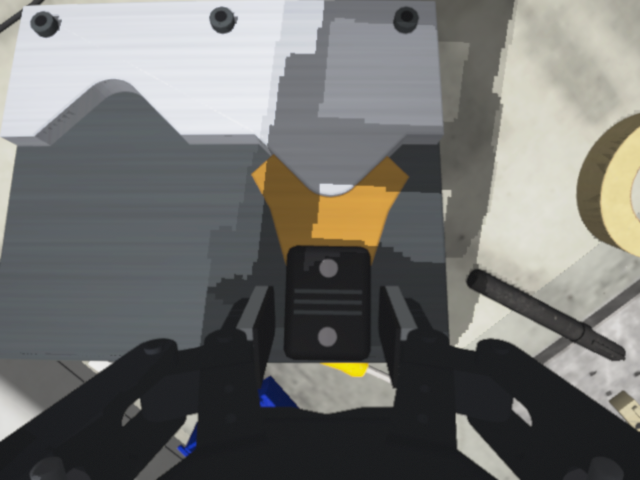

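```bash
python3 -m pendant '[[[0,0,0.3],0,0.5],[[0,0,0.6],0,0.5],[[0,0,0.8],0,0.5],[[0,0,0.9],0,1],[[-0.6,0.3,0.2],0.1,1],[[-0.9,0.5,0],0.1,1],[[-0.9,0.5,0],0.1,1],[[-0.9,0.5,0],0.1,1],[[0,0,0],0,1],[[0,0,0],0,1]]'; python3 snap.py wrist w17; python3 tilt.py w17; python3 snap.py scene c17
```

```text
time_s: 16.95
position: [0.5885, 0.1482, 0.1502]
tool_rot: [[0.997, 0.001, -0.077], [0.077, -0.0, 0.997], [0.001, -1.0, -0.0]]
ft_force: [0.2, -0.0, 0.3]
grip_width: 0.0853
16.95 [0.58845007 0.14815213 0.15019492] [  3.   29.5  69.4  -0.   81.1 -91.4] 0.08527390634171127 [ 0.2 -0.   0.3]
w17 brass [425.  34.] 3086 [0.4393 0.2123 0.009 ] tilt 0.08 az 13.2 height above worktop-board 0.0348
w17 brass [247. 313.] 3308 [0.6502 0.0943 0.078 ] tilt 60.37 az -178.6 height above worktop-board 0.0103
17.0 [0.58939869 0.14749337 0.14988069] [  2.9  29.5  69.3  -0.   81.1 -91.4] 0.08609103956619597 [ 0.8 -0.5  0.9]
```

View pics/w17.png

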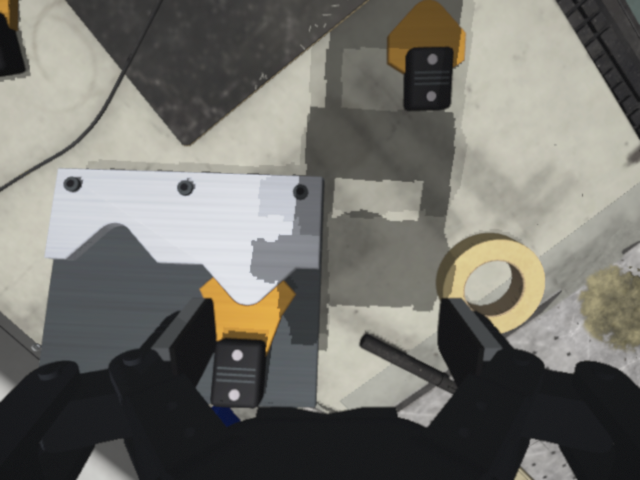

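```bash
python3 - <<'E'
from meas import *
handles("w17",rois=[(395,42,462,118)],th=75)
screws("w17",.026,[(408,48,450,108),(218,345,260,402)])
E
```

```text
((476.6139831542969, 214.0818634033203), (50.14146423339844, 37.912227630615234), 4.881909370422363) [ 400   46   54   72 3091]
[(np.int32(33), array([0.4602, 0.2158])), (np.int32(36), array([0.486 , 0.2187])), (np.int32(1), array([0.4928, 0.2339]))]
[(np.int32(98), array([0.7207, 0.0754])), (np.int32(109), array([0.7644, 0.0727]))]
```

```bash
python3 -m pendant '[[[-0.74,0.47,0],0.07,1],[[-0.74,0.47,0],0.07,1],[[-0.74,0.47,0],0.07,1],[[-0.74,0.47,0],0.07,1],[[-0.74,0.47,0],0.07,1],[[0,0,-0.9],0,1],[[0,0,-0.9],0,1],[[0,0,-0.9],0,1],[[0,0,0],0,1],[[0,0,0],0,1]]' 30; python3 snap.py wrist w18;python3 - <<'E'
from meas import *
screws("w18",.026,[(305,190,350,310)])
E
```

```text
time_s: 17.88
position: [0.4787, 0.2175, 0.0675]
tool_rot: [[0.995, -0.002, -0.105], [0.105, -0.0, 0.995], [-0.002, -1.0, -0.0]]
ft_force: [0.1, -1.2, 0.9]
grip_width: 0.0858
17.8833 [0.47867369 0.21747757 0.06753347] [ 11.5  27.1  89.3  -0.   63.6 -84.5] 0.0857723938572636 [ 0.1 -1.2  0.9]
[(np.int32(24), array([0.4942, 0.2312])), (np.int32(731), array([0.5101, 0.2157])), (np.int32(8), array([0.4987, 0.2308])), (np.int32(1), array([0.5021, 0.2242])), (np.int32(1), array([0.5044, 0.2339]))]
```

View pics/w18.png

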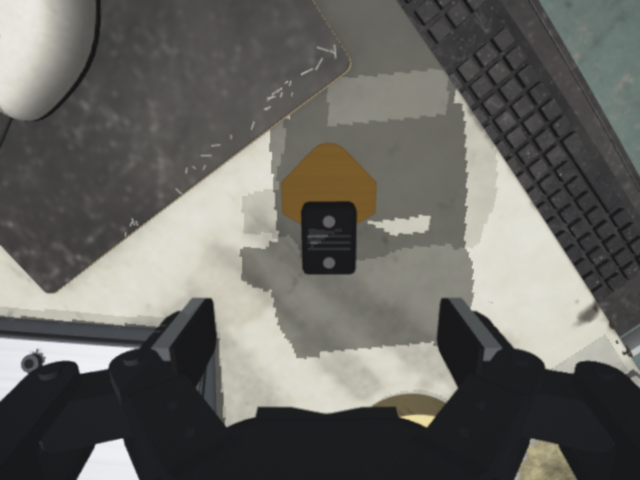

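```bash
python3 -m pendant '[[[0,0,-0.9],0,1],[[0,0,-0.9],0,1],[[0,0,-0.6],0,1],[[0,0,-0.35],0,1],[[0,0,0],0,1],[[0,0,0],0,0],[[0,0,0],0,0],[[0,0,0],0,0],[[0,0,0],0,0],[[0,0,0],0,0],[[0,0,0],0,0],[[0,0,0],0,0]]' 30; python3 snap.py wrist w19; python3 -m pendant '[[[0,0,0.2],0,0],[[0,0,0.4],0,0],[[0,0,0.8],0,0],[[0,0,0.9],0,0],[[0,0,0.9],0,0],[[0,0,0.9],0,0],[[0,0,0.9],0,0],[[0,0,0.9],0,0],[[0,0,0],0,0]]' 30; python3 snap.py wrist w20; python3 tilt.py w20
```

```text
time_s: 18.93
position: [0.4787, 0.218, -0.0135]
tool_rot: [[0.994, 0.002, -0.105], [0.105, 0.0, 0.994], [0.002, -1.0, 0.0]]
ft_force: [-0.6, -1.3, 6.7]
grip_width: 0.0329
18.9333 [ 0.47872225  0.21803153 -0.01348914] [ 11.6  33.9  94.2  -0.   51.8 -84.5] 0.032942716616128055 [-0.6 -1.3  6.7]
time_s: 19.73
position: [0.48, 0.2184, 0.1679]
tool_rot: [[0.994, 0.009, -0.106], [0.106, 0.002, 0.994], [0.009, -1.0, 0.001]]
ft_force: [0.6, 0.6, -0.2]
grip_width: 0.0327
19.7333 [0.48003404 0.21842986 0.16792456] [ 11.6  20.6  81.2   0.   77.6 -84.5] 0.03271072966508532 [ 0.6  0.6 -0.2]
w20 brass [327. 206.] 10229 [0.44   0.214  0.1899] tilt 0.69 az 10.9 height above worktop-board 0.1984
```

View pics/w20.png

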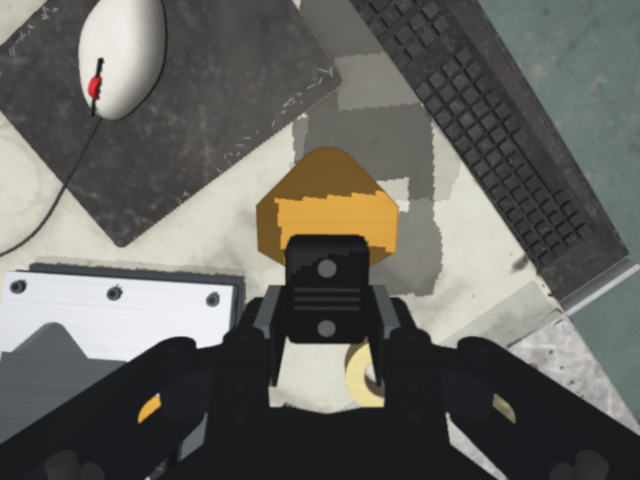

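```bash
python3 -m pendant '[[[0.69,-0.85,0],-0.09,0],[[0.69,-0.85,0],-0.09,0],[[0.69,-0.85,0],-0.09,0],[[0.69,-0.85,0],-0.09,0],[[0.69,-0.85,0],-0.09,0],[[0.69,-0.85,0],-0.08,0],[[0.69,-0.85,0],-0.08,0],[[0.69,-0.85,0],-0.08,0],[[0.69,-0.85,0],-0.08,0],[[0,0,0],0,0],[[0,0,0],0,0],[[0,0,0],0,0]]' 30
python3 -m pendant '[[[0,0,-0.7],0,0],[[0,0,-0.7],0,0],[[0,0,-0.7],0,0],[[0,0,0],0,0],[[0,0,0],0,0]]' 
python3 snap.py wrist w21
```

```text
time_s: 20.78
position: [0.6637, -0.0111, 0.1613]
tool_rot: [[0.999, -0.002, -0.039], [0.039, 0.001, 0.999], [-0.002, -1.0, 0.001]]
ft_force: [-0.7, -0.2, -1.2]
grip_width: 0.0328
time_s: 21.2
position: [0.6636, -0.0105, 0.0991]
tool_rot: [[0.999, -0.002, -0.04], [0.04, 0.001, 0.999], [-0.002, -1.0, 0.001]]
ft_force: [0.1, -0.4, -1.9]
grip_width: 0.0323
21.2 [ 0.66355571 -0.0104701   0.09910874] [ -11.1   37.6   62.9    0.    79.7 -103.4] 0.032311609105241126 [ 0.1 -0.4 -1.9]
```

View pics/w21.png

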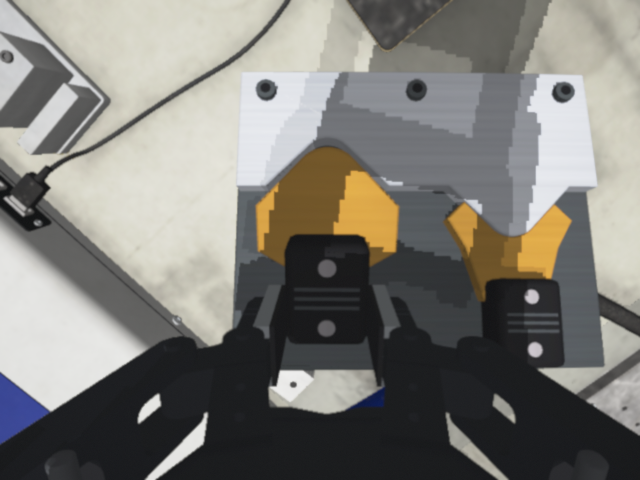

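```bash
python3 - <<'E'
from loc import *
D=np.load("w21.npz"); c=cam("wrist",dict(tool_rot=D["R"],position=D["p"]))
P3=cloud(c,D["d"])
print(onz(c,[(327,147),(327,236)],.1216), "cloud",P3[152,327],P3[240,327])
print("hollow throat/tip",loc("w21",[(514,235)],.012),"notch flanks", loc("w21",[(268,187),(384,183),(327,140)],.012), "hollow screws",loc("w21",[(532,297),(535,350)],.026), "screws plate",loc("w21",[(266,90),(417,90),(564,92)],.012))
E
```

```text
[[ 0.5996 -0.0134  0.1216]
 [ 0.6364 -0.0119  0.1216]] cloud [ 0.6016 -0.0133  0.1225] [ 0.6353 -0.0119  0.1317]
hollow throat/tip [[14.8138 51.65   12.    ]] notch flanks [[-12.4899 -84.7062  12.    ]
 [-14.806  -19.6841  12.    ]
 [-40.4295 -51.6506  12.    ]] hollow screws [[48.8472 51.1765 26.    ]
 [74.6884 50.6008 26.    ]] screws plate [[-71.9086 -87.5587  12.    ]
 [-72.0141   1.4553  12.    ]
 [-72.0085  90.1037  12.    ]]
```

```bash
python3 -m pendant '[[[0.07,-0.02,-0.3],0,0],[[0,0,-0.3],0,0],[[0,0,-0.25],0,0],[[0,0,0],0,0]]' 20
python3 -m pendant '[[[0,0,-0.1],0,0],[[0,0,0],0,0],[[0,0,0],0,0]]' 
python3 -m pendant '[[[0,0,-0.1],0,0],[[0,0,0],0,0],[[0,0,0],0,0]]' 
```

```text
time_s: 21.58
position: [0.6656, -0.012, 0.0718]
tool_rot: [[0.999, -0.003, -0.038], [0.038, 0.001, 0.999], [-0.003, -1.0, 0.001]]
ft_force: [-1.0, 0.0, -1.7]
grip_width: 0.0328
time_s: 21.83
position: [0.6666, -0.0122, 0.071]
tool_rot: [[0.999, 0.0, -0.038], [0.038, -0.0, 0.999], [0.0, -1.0, -0.0]]
ft_force: [0.6, -0.6, -0.8]
grip_width: 0.0329
time_s: 22.08
position: [0.6665, -0.0122, 0.0678]
tool_rot: [[0.999, -0.0, -0.038], [0.038, -0.0, 0.999], [-0.0, -1.0, 0.0]]
ft_force: [1.0, -0.2, -2.2]
grip_width: 0.0325
```

```bash
python3 -m pendant '[[[0,0,-0.07],0,0],[[0,0,0],0,0]]' | grep -E 'pos|ft'
python3 -m pendant '[[[0,0,-0.07],0,0],[[0,0,0],0,0]]' | grep -E 'pos|ft'
python3 -m pendant '[[[0,0,-0.07],0,0],[[0,0,0],0,0]]' | grep -E 'pos|ft'
```

```text
position: [0.6667, -0.0122, 0.0661]
ft_force: [-0.3, 0.0, 1.6]
position: [0.6666, -0.0123, 0.0656]
ft_force: [-5.1, 0.0, 11.3]
position: [0.6668, -0.0124, 0.0647]
ft_force: [-8.8, 0.6, 17.8]
```

Contact; now pivot it with a loosened grip.

```bash
python3 -m pendant '[[[0,0,0],0,0.39],[[0,0,0],0,0.39],[[0,0,-0.05],0,0.39],[[0,0,0],0,0.39],[[0,0,-0.05],0,0.39],[[0,0,0],0,0.39]]' 20| grep -E 'pos|ft|wid'
python3 -m pendant '[[[0,0,-0.05],0,0.39],[[0,0,0],0,0.39],[[0,0,-0.05],0,0.39],[[0,0,0],0,0.39],[[0,0,0],0,0.39]]' 20| grep -E 'pos|ft|wid'
python3 snap.py wrist w22; python3 tilt.py w22
```

```text
position: [0.6666, -0.0124, 0.0607]
ft_force: [-6.7, -0.4, 12.5]
grip_width: 0.0336
position: [0.6666, -0.0124, 0.058]
ft_force: [-6.5, -0.4, 14.1]
grip_width: 0.0332
23.5 [ 0.66661156 -0.01241983  0.05796711] [ -11.2   39.9   65.4   -0.    74.6 -103.4] 0.03320990917565769 [-6.5 -0.4 14.1]
w22 brass [327. 205.] 9996 [ 0.6268 -0.0143  0.0766] tilt 12.14 az 3.0 height above worktop-board 0.0207
w22 brass [552. 268.] 9441 [0.6509 0.0905 0.0765] tilt 24.96 az 2.5 height above worktop-board 0.0087
```

```bash
python3 -m pendant '[[[0,0,-0.05],0,0.39],[[0,0,0],0,0.39],[[0,0,-0.05],0,0.39],[[0,0,0],0,0.39],[[0,0,0],0,0.39]]' 20| grep -E 'pos|ft|wid'
python3 snap.py wrist w23; python3 tilt.py w23
```

```text
position: [0.6667, -0.0124, 0.0552]
ft_force: [-8.5, -0.4, 15.1]
grip_width: 0.0336
23.9667 [ 0.66667469 -0.01241424  0.05521324] [ -11.2   40.1   65.6   -0.    74.2 -103.4] 0.0335502335892292 [-8.5 -0.4 15.1]
w23 brass [327. 205.] 9695 [ 0.6272 -0.0143  0.0727] tilt 16.18 az 2.6 height above worktop-board 0.017
w23 brass [555. 270.] 9748 [0.651  0.0905 0.0765] tilt 24.96 az 2.5 height above worktop-board 0.0087
```

View pics/w23.png

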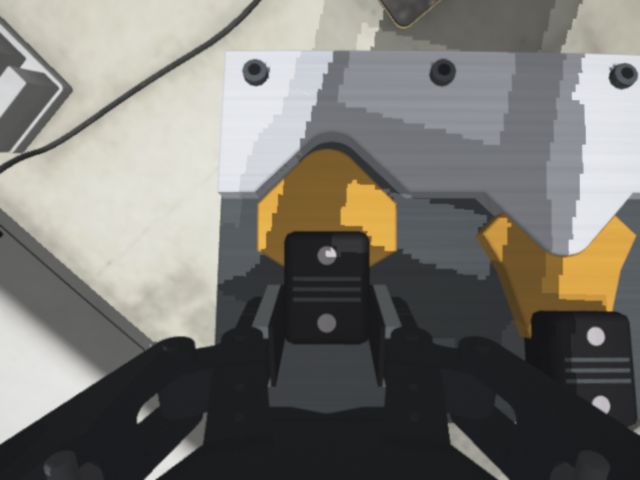

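Same state as before the first leaf's drop; let it lie down the last degrees.

```bash
python3 -m pendant '[[[0,0,0.05],0,0.4],[[0,0,0.05],0,0.41],[[0,0,0],0,0.42],[[0,0,0],0,0.42],[[0,0,0],0,0.42]]' 20| grep -E 'pos|ft|wid'; python3 -m pendant '[[[0,0,0],0,0],[[0,0,0],0,0],[[0,0,0],0,0],[[0,0,0],0,0]]' 20| grep -E 'pos|ft|wid';python3 snap.py wrist w24; python3 tilt.py w24
```

```text
position: [0.6665, -0.0122, 0.0552]
ft_force: [-0.1, 0.5, 0.2]
grip_width: 0.0358
position: [0.6664, -0.0122, 0.0553]
ft_force: [-0.8, -0.2, -1.4]
grip_width: 0.0335
24.7667 [ 0.66643439 -0.0121755   0.05533459] [ -11.2   40.1   65.5   -0.    74.4 -103.4] 0.03351828104404651 [-0.8 -0.2 -1.4]
w24 brass [326. 203.] 8102 [ 0.6274 -0.0146  0.0636] tilt 24.96 az 2.3 height above worktop-board 0.0087
w24 brass [555. 271.] 9706 [0.651  0.0905 0.0765] tilt 24.98 az 2.6 height above worktop-board 0.0086
```

View pics/w24.png

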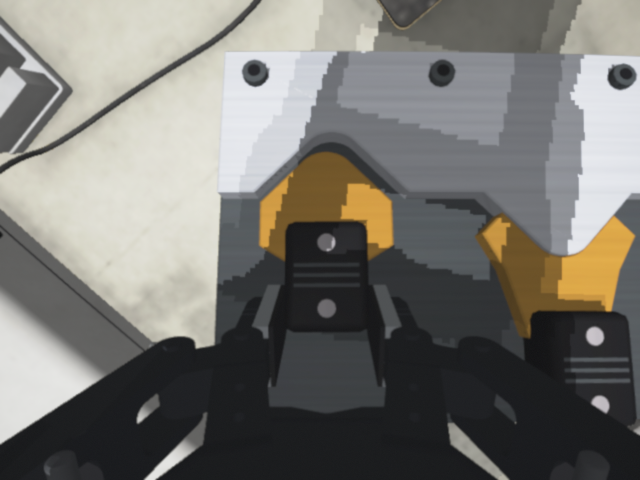

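```bash
python3 - <<'E'
from loc import *
print("nose",loc("w24",[(326,151)],.010),"sides",loc("w24",[(260,204),(392,200),(260,244),(392,245)],.010),"notch top",loc("w24",[(331,132)],.012),"flanks",loc("w24",[(257,191),(407,192),(300,148),(362,148)],.012))
import cv2
a=cv2.imread("pics/w24.png"); cv2.imwrite("pics/w24z.png",cv2.resize(a[110:270,220:430],(788,600),interpolation=cv2.INTER_CUBIC))
E
```

```text
nose [[-33.608  -53.9493  10.    ]] sides [[ -8.5634 -83.6033  10.    ]
 [-10.334  -24.2986  10.    ]
 [  9.5874 -83.0965  10.    ]
 [ 10.1063 -24.9116  10.    ]] notch top [[-42.0037 -51.6441  12.    ]] flanks [[-14.0199 -84.7526  12.    ]
 [-13.4752 -17.8379  12.    ]
 [-34.2527 -65.778   12.    ]
 [-34.2175 -37.5617  12.    ]]
```

View pics/w24z.png

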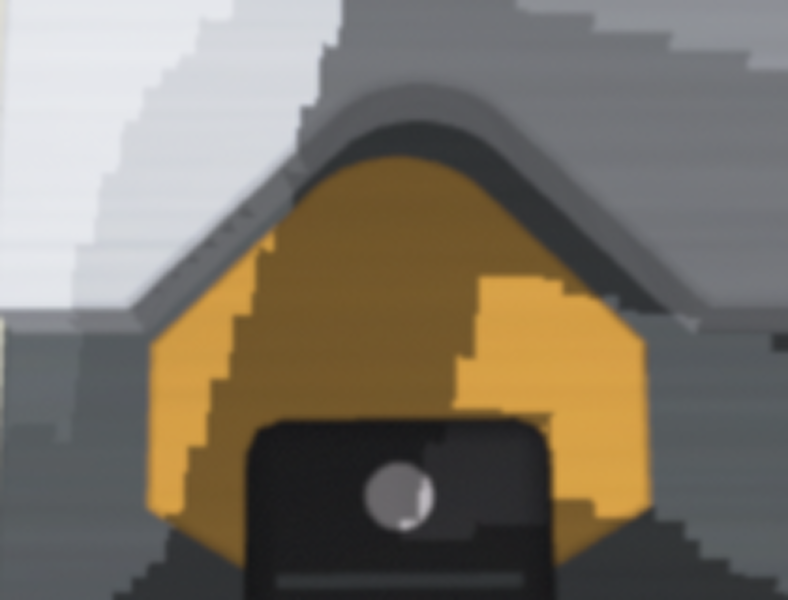

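```bash
python3 -m pendant '[[[0,0.08,0],0,0],[[-0.06,0,-0.028],0,0],[[0,0,0],0,0],[[-0.06,0,-0.028],0,0],[[0,0,0],0,0],[[0,0,0],0,0]]' 20| grep -E 'pos|ft|wid'; python3 snap.py wrist w25; python3 tilt.py w25; python3 - <<'E'
import cv2
a=cv2.imread("pics/w25.png"); cv2.imwrite("pics/w25z.png",cv2.resize(a[110:270,220:430],(788,600),interpolation=cv2.INTER_CUBIC))
E
```

```text
position: [0.6627, -0.0098, 0.0538]
ft_force: [-0.7, 0.5, -2.2]
grip_width: 0.0338
25.3167 [ 0.66274926 -0.00977586  0.05380127] [ -11.1   39.9   66.3   -0.    73.8 -103.3] 0.03381351590600333 [-0.7  0.5 -2.2]
w25 brass [326. 203.] 8082 [ 0.6238 -0.0122  0.0621] tilt 25.06 az 2.2 height above worktop-board 0.0088
w25 brass [550. 279.] 9789 [0.651  0.0905 0.0765] tilt 24.96 az 2.5 height above worktop-board 0.0087
```

View pics/w25z.png

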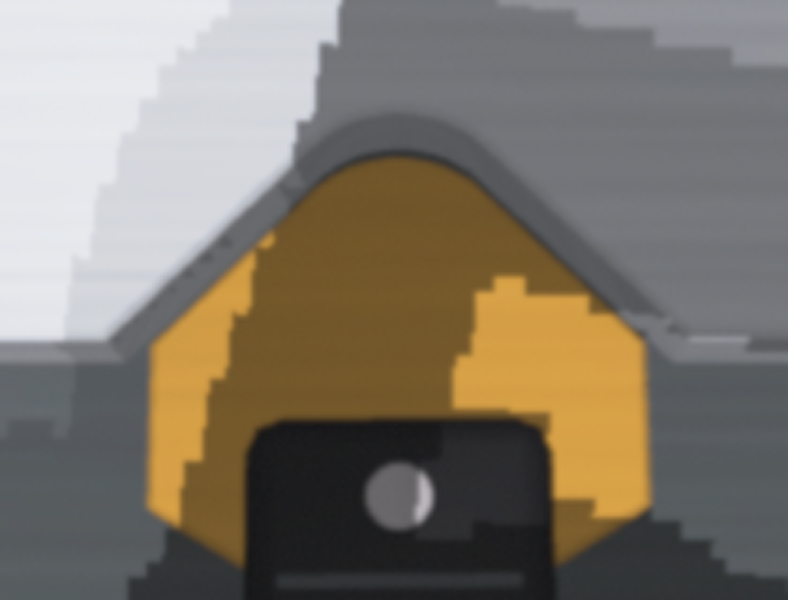

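Centred with a millimetre or two left; creep home.

```bash
python3 -m pendant '[[[-0.03,0,-0.014],0,0],[[0,0,0],0,0]]' 20| grep -E 'pos|ft'; python3 -m pendant '[[[-0.02,0,-0.01],0,0],[[0,0,0],0,0]]' 20| grep -E 'pos|ft'; python3 -m pendant '[[[-0.02,0,-0.01],0,0],[[0,0,0],0,0]]' 20| grep -E 'pos|ft'; python3 -m pendant '[[[-0.02,0,-0.01],0,0],[[0,0,0],0,0]]' 20| grep -E 'pos|ft'; python3 -m pendant '[[[-0.02,0,-0.01],0,0],[[0,0,0],0,0]]' 20| grep -E 'pos|ft'
```

```text
position: [0.6619, -0.0098, 0.0534]
ft_force: [0.3, -0.1, -1.2]
position: [0.6613, -0.0098, 0.0531]
ft_force: [-0.5, 0.2, -1.3]
position: [0.6607, -0.0098, 0.0529]
ft_force: [-0.3, 0.2, -0.9]
position: [0.6601, -0.0097, 0.0525]
ft_force: [-0.6, -0.0, -1.4]
position: [0.6595, -0.0098, 0.0522]
ft_force: [-0.3, -1.0, -1.6]
```

```bash
for i in 1; do python3 -m pendant '[[[-0.02,0,-0.01],0,0],[[0,0,0],0,0]]' 20| grep -E 'pos|ft'; python3 -m pendant '[[[-0.02,0,-0.01],0,0],[[0,0,0],0,0]]' 20| grep -E 'pos|ft'; done; python3 snap.py wrist w26; python3 tilt.py w26; python3 - <<'E'
import cv2
a=cv2.imread("pics/w26.png"); cv2.imwrite("pics/w26z.png",cv2.resize(a[110:270,220:430],(788,600),interpolation=cv2.INTER_CUBIC))
E
```

```text
position: [0.6589, -0.0098, 0.0519]
ft_force: [-0.1, 0.6, -1.0]
position: [0.6585, -0.0098, 0.0518]
ft_force: [0.3, 0.4, -1.3]
26.5333 [ 0.65851143 -0.0098015   0.05179197] [ -11.1   39.6   67.3    0.    73.1 -103.3] 0.03364697137921272 [ 0.3  0.4 -1.3]
w26 brass [326. 203.] 8045 [ 0.6195 -0.0123  0.0601] tilt 25.05 az 2.2 height above worktop-board 0.0088
w26 brass [551. 290.] 9919 [0.651  0.0906 0.0765] tilt 24.99 az 2.5 height above worktop-board 0.0087
```

View pics/w26z.png

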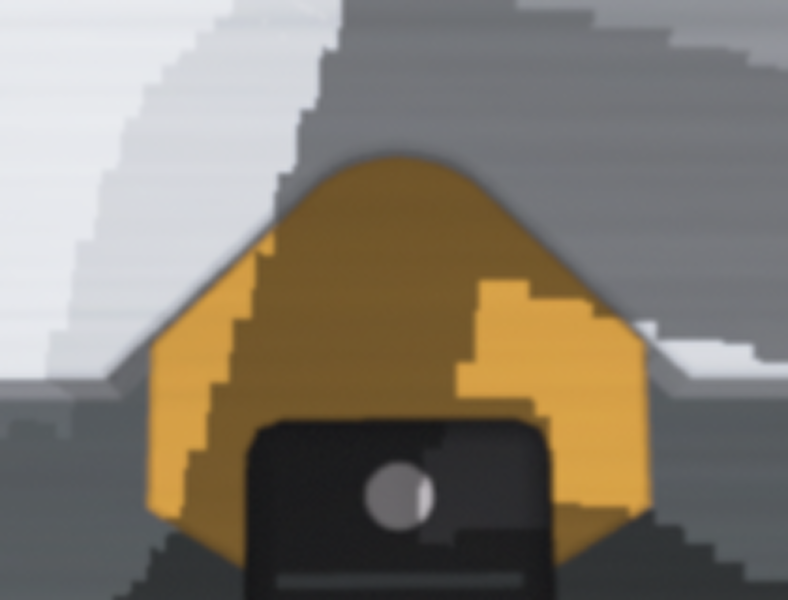

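Practically home; continue until contact force appears.

```bash
for i in 1; do python3 -m pendant '[[[-0.02,0,-0.01],0,0],[[0,0,0],0,0]]' 20| grep -E 'pos|ft'; python3 -m pendant '[[[-0.02,0,-0.01],0,0],[[0,0,0],0,0]]' 20| grep -E 'pos|ft'; python3 -m pendant '[[[-0.02,0,-0.01],0,0],[[0,0,0],0,0]]' 20| grep -E 'pos|ft'; done
```

```text
position: [0.6584, -0.0099, 0.0518]
ft_force: [2.5, -0.8, 1.2]
position: [0.6583, -0.01, 0.0519]
ft_force: [4.9, 0.3, 3.1]
position: [0.6583, -0.01, 0.0519]
ft_force: [7.2, -0.5, 3.4]
```

```bash
python3 -m pendant '[[[-0.02,0,-0.01],0,0],[[0,0,0],0,0]]' 20| grep -E 'pos|ft'; python3 -m pendant '[[[0,0,0],0,0.4],[[0,0,0],0,0.44],[[0,0,0],0,0.5],[[0,0,0],0,0.5],[[0,0,0],0,0.5]]' 20| grep -E 'pos|ft|wid'; python3 snap.py wrist w27; python3 tilt.py w27
python3 -m pendant '[[[0.05,0,0.2],0,0.5],[[0,0,0.6],0,0.5],[[0,0,0.8],0,0.5],[[0,0,0.9],0,0.5],[[-0.4,0.3,0.9],0,0.7],[[-0.6,0.5,0.3],0,0.7],[[-0.6,0.5,0],0,0.7],[[0,0,0],0,0.7],[[0,0,0],0,0.7]]' 20| grep -E 'pos|ft|wid'; python3 snap.py wrist w28; python3 tilt.py w28
```

```text
position: [0.6582, -0.01, 0.052]
ft_force: [8.7, -0.1, 4.5]
position: [0.6555, -0.0096, 0.0501]
ft_force: [-0.4, 0.5, -0.8]
grip_width: 0.0425
27.6667 [ 0.65554674 -0.00964924  0.05011472] [ -11.2   39.4   67.9   -0.    72.7 -103.4] 0.04246022011504217 [-0.4  0.5 -0.8]
w27 brass [325. 210.] 8167 [ 0.6194 -0.0124  0.06  ] tilt 25.0 az 2.3 height above worktop-board 0.0088
w27 brass [552. 296.] 9801 [0.6507 0.0907 0.0764] tilt 24.99 az 2.4 height above worktop-board 0.0087
position: [0.6092, 0.0298, 0.1624]
ft_force: [-0.7, -0.3, 0.7]
grip_width: 0.0597
28.4667 [0.60924609 0.02976539 0.16239391] [  -8.3   29.2   67.6   -0.    83.1 -100.6] 0.059701134322781776 [-0.7 -0.3  0.7]
w28 brass [273. 238.] 2871 [ 0.6196 -0.0117  0.0601] tilt 24.8 az 2.1 height above worktop-board 0.0088
w28 brass [403. 285.] 2438 [0.6481 0.089  0.0752] tilt 24.91 az 2.3 height above worktop-board 0.0087
```

View pics/w28.png

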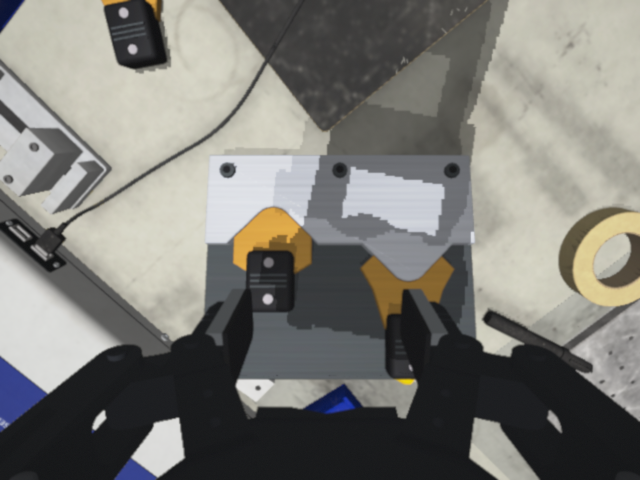

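View pics/w27.png

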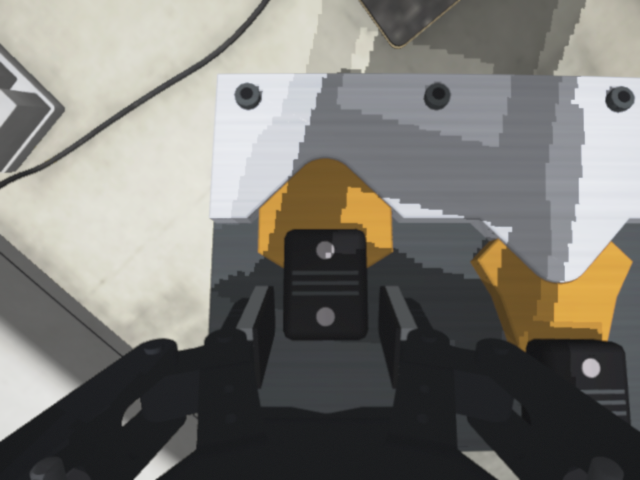

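```bash
python3 -m pendant '[[[0.7,0.1,0.2],0,0.7],[[0.7,0.1,0.1],0,0.7],[[0.7,0.1,0],0,0.7],[[0.7,0.1,0],0,0.7],[[0,0,0],0,0.7],[[0,0,0],0,0.7]]' 20| grep -E 'pos|ft|wid'; python3 snap.py wrist w29; python3 tilt.py w29; python3 - <<'E'
import cv2
a=cv2.imread("pics/w29.png"); cv2.imwrite("pics/w29z.png",cv2.resize(a[60:300,160:480],(800,600),interpolation=cv2.INTER_CUBIC))
E
```

```text
position: [0.6942, 0.0405, 0.169]
ft_force: [-0.2, -0.4, -0.4]
grip_width: 0.0599
29.0167 [0.69423042 0.04054248 0.16898307] [ -6.4  38.2  50.   -0.   92.  -98.6] 0.059914376055409745 [-0.2 -0.4 -0.4]
w29 brass [261. 124.] 2877 [ 0.619  -0.011   0.0599] tilt 25.08 az 2.1 height above worktop-board 0.0088
w29 brass [400. 173.] 3221 [0.6499 0.0912 0.0761] tilt 24.92 az 2.4 height above worktop-board 0.0087
```

View pics/w29z.png

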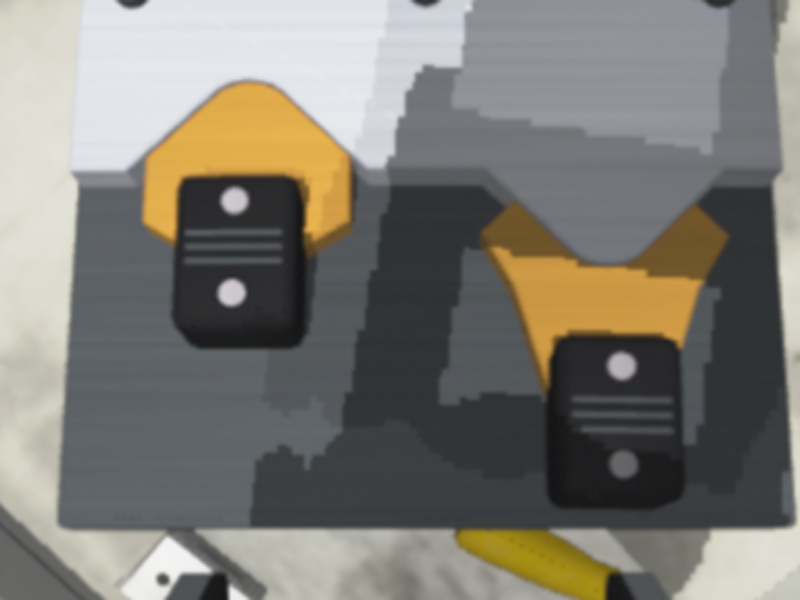

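```bash
python3 - <<'E'
from loc import *
z=lambda a:[(x/2.5+160-.3,y/2.5+60-.3) for x,y in a]
def ctr(nm,box):
    im=np.load(nm+".npz")["im"];x0,y0,x1,y1=box
    g=im[y0:y1,x0:x1].min(2).astype(float); w=np.clip(g-70,0,None); v,u=np.mgrid[y0:y1,x0:x1]
    return ((u*w).sum()/w.sum(),(v*w).sum()/w.sum())
px=[ctr("w29",b) for b in [(246,133,260,147),(245,170,259,184),(401,199,416,214),(402,238,417,252)]]
print(np.round(px,1))
q=loc("w29",px,.026); print(q)
for a,b in [(0,1),(2,3)]: print("yaw",np.degrees(np.arctan2(q[b][1]-q[a][1],q[b][0]-q[a][0])))
pc=loc("w29",z([(70,173),(780,173)]),.012); e=loc("w29",z([(60,527),(793,527)]),0)
print("plate edge yaw",pc,e,np.degrees(np.arctan2(pc[1][0]-pc[0][0],pc[1][1]-pc[0][1])),np.degrees(np.arctan2(e[1][0]-e[0][0],e[1][1]-e[0][1])))
# brass silhouette: tongue sides, hollow prong tips
print("tongue side corners",loc("w29",z([(145,157),(350,155)]),.010),"hollow prong",loc("w29",z([(515,204),(693,206),(483,235),(727,237)]),.010))
print("rel notch", loc("w29",z([(250,80),(603,264)]),.012))
E
```

```text
[[253.4 139.8]
 [252.2 176.6]
 [408.2 205.9]
 [408.9 245.3]]
[[  2.5206 -51.3951  26.    ]
 [ 28.4755 -51.3328  26.    ]
 [ 48.6219  51.1584  26.    ]
 [ 74.5617  50.6493  26.    ]]
yaw 0.13742194758237603
yaw -1.1242981590642342
plate edge yaw [[ -12.4981 -102.1523   12.    ]
 [ -12.1065  102.5944   12.    ]] [[  88.5342 -103.1779   -0.    ]
 [  88.9046  104.0255    0.    ]] 0.10958433990532442 0.102448319475476
tongue side corners [[-18.2379 -81.2267  10.    ]
 [-18.4618 -21.5045  10.    ]] hollow prong [[-3.241  26.0581 10.    ]
 [-2.7351 77.3746 10.    ]
 [ 6.1666 16.7275 10.    ]
 [ 6.6614 86.6606 10.    ]]
rel notch [[-41.2879 -50.9507  12.    ]
 [ 15.5999  50.2961  12.    ]]
```

```bash
python3 -c "
from rig import env
print(env.close_job()); print(env.observe()['time_s'])"
```

```text
the job is handed in; nothing more can be done
None
the job is handed in; nothing more can be done
```

I set the tighter hollow leaf over the rounded corner and the convex leaf into the notch. Each was pivoted flat onto the slope in a loosened grip and pushed gently home, to about 10 N at the wrist. I then let go of both and handed the job in at about 29 s. The wider hollow leaf was never touched, and the arm is clear above the stand.

**Last checks (wrist camera):**
- **Flatness:** both leaves lie at 24.9–25.1° tilt, against the board's 25°.
- **Seating:** I can see no gap between curve or flanks and the plate on either leaf. The handle-to-corner distance on the hollow leaf was 47.0 mm (nominal 46.7). The two handles lie 46.1 mm apart up the slope (nominal 46.4).
- **Straightness:** the convex leaf is within about 0.2°. For the hollow leaf the screws give about -1.0° and the fork tips about -0.5°; both are inside the 2.5° limit, so I left it.

**Disagreements and failures:**
- **First grasp missed:** the closed fingertips really end about 36 mm short of the stated TCP, so the first grasp closed above the handle. I opened again and went lower.
- **Camera offset:** the side camera was 5–9 mm off the other two in y, so I worked from the wrist camera. Its plate widths come out about 1–3 % small.

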